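# Close and lock the sliding lid of a filament dry box

### The arm

A 6-joint arm with a two-finger parallel gripper is mounted at the origin on the work surface. World frame = base frame: x ahead of the robot, y to its left, z up, the work surface at z = 0. Lengths are in m, angles in rad, forces in N, time in s.
With the tool pointing down it reaches from about 0.25 to 0.725 m from the base axis. Payload 4 kg.
Tool frame: the origin (TCP) lies at the centre of the arm's flange, where the gripper is bolted on; the fingertips stand 173 mm ahead of it and the grasp point (between the pads) lies 155 mm ahead of it; x points along the fingers, z is the direction in which the jaws open and shut, and the axes are right-handed (so a half turn about x gives the same grasp; the last joint's range is limited). The gripper opens to 85 mm and grips with 20 to 120 N. Pads are 22 mm wide; open, the fingers measure 114 mm over their backs; the gripper's body (76 mm by 85 mm) begins 54 mm behind the grasp point. The pads swing forward as they close: fully open they stand 13 mm farther back than shut.
Start: joints at [-1.299, 0.241, 0.005, 1.335, 0, 1.571], TCP at [0.134, -0.482, 0.405] pointing down, gripper open.
Joint ranges: [-2.72, 2.72], [-1.05, 1.87], [-1.09, 1.28], [-1.99, 2.15], [-1.42, 1.44], [-3.14, 3.14]. Speed limits (rad/s): [2.79, 2.79, 3.14, 3.14, 3.14, 3.14].

### API

Orientations are given as a unit quaternion [x, y, z, w].
In Python, from workcell import bot gives the robot as it stands.
- The arm moves only by the tool arm_command, never from a script. Its argument "moves" is one flat list of numbers, 7 for each row, row after row: the shift along the tool's x, y, z in m, then the turn, a rotation vector about the tool's x, y, z in rad, then the closure, from -1 (fully open) to 1 (shut). A call has 1 to 20 rows; each row shifts and turns the pose as measured when the row begins, along the tool's axes as they then stand; what a row does not reach is not made up. A row lasts 1/12 s, in which the tool goes at most 41.7 mm and 7.16 degrees, less where a joint would pass 70% of its speed; a pose out of reach is approached as far as the arm can. A call with a gripper value outside its range is refused whole. The fingers move at their own pace and stop on an object; the grip force is fixed at half the most. Time passes only in rows, so rows that do not move let the fingers close. It gives the time, the measured TCP pose, the force and the opening at its end, in the units of the state.
- bot.get_obs(): the state, without advancing time (a new reading comes with each control period).
- bot.camera(name): name is "scene" or "top" or "wrist"; returns the picture (384x512x3 uint8, red, green, blue); there is no depth.
- bot.get_calibration(name): a dict with "mtx" (3x3 intrinsics, pixels), "world_from_camera" (4x4, takes a point from camera to world coordinates); the wrist camera has in their place "mount" (4x4, takes a point from camera to tool coordinates, whose origin is the TCP and whose axes are the tool frame's). Camera axes: x right, y up, looking along -z (the intrinsics and any distortion apply to the point x, -y, -z); pixel columns grow to the right and rows downward; lengths in m; the calibration is good to about 2 mm. A picture is of the moment at which its call begins: read the wrist's pose just before it. get_calibration takes no time and is no camera call.
- bot.job_done(): hands the job in, once; it reports no verdict.
The state is a dict: "clock": time; "joint_pos": joint angles; "joint_vel": joint speeds; "tau": joint torques, N m; "eef_pos": TCP position; "tool_rot": TCP orientation; "ft_force": force on the tool from outside, world axes, zero at the start; "ft_torque": the same for the moment, N m; "grip_width": finger opening in m.
Only numpy, scipy, OpenCV 4.12 (cv2) and the standard library are available. Lean on these libraries where they do the work, as an engineer would, in place of code of your own. Each camera call takes 0.05 s, during which the arm holds its last target.

### The job

The smoke-tinted sliding lid of the filament dry box has been left part open. Slide it towards the box's front, the side nearest the robot, until it is fully home against the front rail at both ends: it is wide and short, runs stiffly and binds in its slots as soon as one end gets ahead of the other, so work it along gently and do not force its knobs. Then swing the flat catch on the right-hand rail all the way across behind the right-hand knob, let go, and leave everything else where it is.

Things in the scene. Friction and masses are not known exactly. Their poses are not given: they have to be found in the camera images.
- drybox: Filament dry box fixed to the bench: slotted aluminium frame 300 mm deep (x) by 440 mm wide (y), rails' top at z 255 mm, spools inside. Origin: centre of its underside; x points from its front to its rear (away from the robot), y to its left. A clear fixed leaf covers the rear half, x -11 to 150 mm, top at z 260 mm; the lid's rear edge stays under it.
- front_stop (a point): Middle of the front rail's inner face, the lid's end stop, on the box at x = -130 mm, y = 0, z 244 mm; axes as the box's. The slots that carry the lid are in the two side rails, whose inner faces are at y = +-200 mm; in front of the fixed leaf nothing but the lid (and the catch, when across) lies between them above z 235 mm.
- leaf: The lid: loose smoke-tinted sheet 125 (x) by 413 (y) by 4.5 mm, about 0.34 kg, in the side slots with 1.5 mm play per side. Origin: centre of its underside, z 242 mm; axes as the box's. Slides along the box's x; starts 30 to 55 mm open; home at x = -67.5 mm. Pushed at one knob it runs on a little, turning in its play, then wedges hard and gives only when the other end is brought up.
- knob_left (a point): Centre of the lid's left knob (+y end): upright black round knob, 22 mm in diameter, 32 mm high, foot on the sheet at z 246.5 mm, top at 278.5 mm; axis 14 mm behind the lid's front edge, 172 mm left of its middle. Home: x = -116 mm on the box. A free end moves under less than about 5 N at the knob; more means it has wedged or is home. The printed knobs snap off if pushed or pinched with 15 N.
- knob_right (a point): Centre of the lid's right knob (-y end), the same as the left one, 172 mm right of the lid's middle.
- edge_left (a point): Point on the lid's front edge near its left end, 190 mm left of the middle, half-way through the sheet; home: x = -130 mm on the box.
- edge_right (a point): The same point near the lid's right end, 190 mm right of the middle.
- catch (a joint): Angle of the catch, a flat dark steel bar 82 by 12 by 6 mm (z 257 to 263) turning flat on the right-hand side rail. The bar points at (value - 0.35) rad, counter-clockwise from the box's +x seen from above: at 0 to the rear and a little outwards, at 1.92 square across behind the right knob; stop at 1.95. Starts at 0 to 0.3, stays where left, takes under 2 N. If the lid is not home the bar meets the knob.
- catch_pivot (a point): Axis of the catch's screw, on the rail's top (z 255 mm), fixed on the box at x = -96.5 mm, y = -210 mm.
- catch_tab (a point): Centre of the catch's finger tab: upright black round pin 10 mm in diameter, 22 mm high (z 263 to 285 mm), 70 mm from the screw's axis along the bar. With the bar across, the pin is 32 mm inward (+y) of the right knob's axis and 19.5 mm to its rear.
- spare_spool: Bystander: filament spool lying flat, 200 mm in diameter, 66 mm high; origin under its centre.
- desiccant_jar: Bystander: jar, 70 mm in diameter, 95 mm high; origin under its centre.
- scraper: Bystander: scraper 200 mm long lying on the bench.
- glue_stick: Bystander: white stick, 28 mm in diameter, 95 mm high, standing; origin under its centre.
- nozzle_tray: Bystander: grey tray 110 by 150 by 35 mm; origin under its centre.
- printed_gear: Bystander: grey printed gear, 64 mm in diameter, 20 mm high, lying on the box's fixed rear leaf; origin under its centre.
- printed_vase: Bystander: white printed vase, 52 mm in diameter, 55 mm high, standing on the box's fixed rear leaf; origin under its centre.

How it is judged:
By the outcome, as a careful person would: the job done as asked, in the order asked, and still so for the second after the job is handed in, with the robot touching nothing.
It also fails if it takes over 64 s, if anything falls off the work surface, if the arm or the gripper's body presses on something with over 40 N, if the wrist force passes 120 N, or if a joint passes its speed limit or range.

## Working session

There is one attempt and no reset: what is moved stays moved. The work goes in short steps, Python scripts to look and compute and a tool call to move; the robot and the scene stay as the last step left them, time stands still between calls to the robot, and variables do not carry over. Pictures are saved under pics/ and viewed, and the job is handed in when it is done.

Besides the shell and the picture viewer there is one more tool, called after "Emit:" as name(argument=value, ...) on one line, values as JSON. arm_command: Moves the arm, as the interface text tells. Its arguments: {"type":"object","properties":{"moves":{"type":"array"}},"required":["moves"]}

```bash
ls; mkdir -p pics; python3 - <<'E'
from workcell import bot
import cv2,numpy as np
o=bot.get_obs()
for k,v in o.items(): print(k,np.round(v,4))
for n in ("scene","top","wrist"):
    c=bot.get_calibration(n); print(n,{k:np.round(v,4).tolist() for k,v in c.items()})
    cv2.imwrite(f"pics/a_{n}.png",bot.camera(n)[:,:,::-1])
E
```

```text
pics
clock 0.0
joint_pos [-1.299   0.2414  0.0037  1.3352 -0.      1.5708]
joint_vel [-0.0003  0.0004 -0.0018  0.0001 -0.0002  0.0002]
tau [ 4.00000e-04 -3.72320e+01  2.52407e+01  1.69000e-02 -2.00000e-04
  0.00000e+00]
eef_pos [ 0.1342 -0.4814  0.4038]
tool_rot [ 0.4281  0.5637 -0.4272  0.5625]
ft_force [0.3541 0.2544 0.5551]
ft_torque [-0.0046 -0.0259 -0.0045]
grip_width 0.0855
scene {'mtx': [[464.0843, 0.0, 251.7048], [0.0, 464.0843, 192.4749], [0.0, 0.0, 1.0]], 'world_from_camera': [[0.6879, -0.5354, 0.49, 1.1752], [0.7258, 0.5037, -0.4685, -0.6093], [0.0041, 0.678, 0.7351, 1.1861], [0.0, 0.0, 0.0, 1.0]]}
top {'mtx': [[477.2993, 0.0, 250.1739], [0.0, 477.2993, 197.7559], [0.0, 0.0, 1.0]], 'world_from_camera': [[-0.0236, 0.9965, -0.0804, 0.3895], [-0.9997, -0.0227, 0.013, 0.0402], [0.0111, 0.0806, 0.9967, 1.7647], [0.0, 0.0, 0.0, 1.0]]}
wrist {'mtx': [[267.3814, 0.0, 255.5606], [0.0, 267.3814, 189.338], [0.0, 0.0, 1.0]], 'mount': [[0.0007, 0.2678, -0.9635, 0.0314], [-0.0001, 0.9635, 0.2678, 0.0676], [1.0, -0.0001, 0.0007, 0.0002], [0.0, 0.0, 0.0, 1.0]]}
```

View pics/a_scene.png

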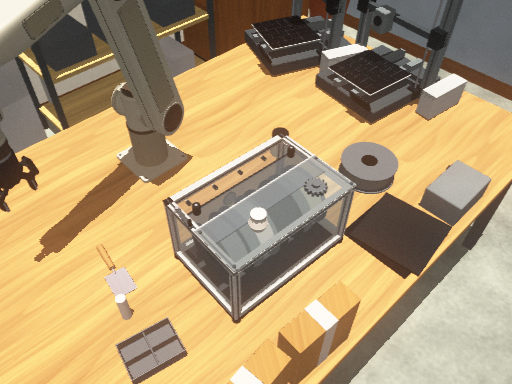

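View pics/a_top.png

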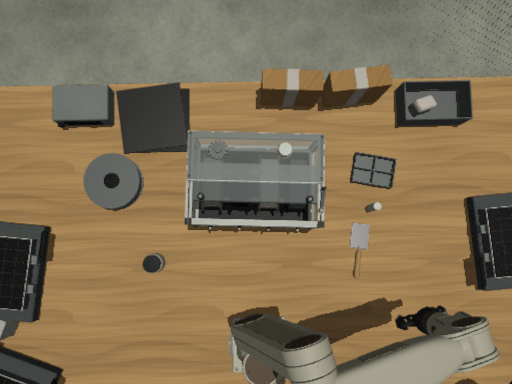

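View pics/a_wrist.png

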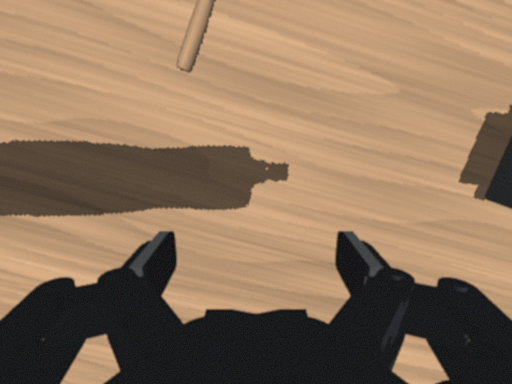

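```bash
cat > h.py <<'E'
import numpy as np,cv2
from workcell import bot
def proj(name,P,pose=None):
    c=bot.get_calibration(name)
    T=c["world_from_camera"] if name!="wrist" else pose@np.array(c["mount"])
    T=np.array(T);P=np.atleast_2d(P);q=(P-T[:3,3])@T[:3,:3]
    q=q*[1,-1,-1];u=q@np.array(c["mtx"]).T
    return u[:,:2]/u[:,2:]
def ray(name,uv,z,pose=None):
    c=bot.get_calibration(name)
    T=np.array(c["world_from_camera"] if name!="wrist" else pose@np.array(c["mount"]))
    uv=np.atleast_2d(uv).astype(float)
    d=np.c_[uv,np.ones(len(uv))]@np.linalg.inv(np.array(c["mtx"])).T*[1,-1,-1]@T[:3,:3].T
    s=(z-T[2,3])/d[:,2]
    return T[:3,3]+d*s[:,None]
def pose(o):
    from scipy.spatial.transform import Rotation as R
    T=np.eye(4);T[:3,:3]=R.from_quat(o["tool_rot"]).as_matrix();T[:3,3]=o["eef_pos"];return T
def crop(src,dst,x0,y0,x1,y1,k):
    im=cv2.imread(src)[y0:y1,x0:x1];cv2.imwrite(dst,cv2.resize(im,None,fx=k,fy=k,interpolation=cv2.INTER_CUBIC))
E
python3 - <<'E'
from h import *
crop("pics/a_top.png","pics/b_top.png",180,122,335,237,5)
crop("pics/a_scene.png","pics/b_scene.png",155,120,365,325,3)
E
```

```text
(no output)
```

View pics/b_top.png

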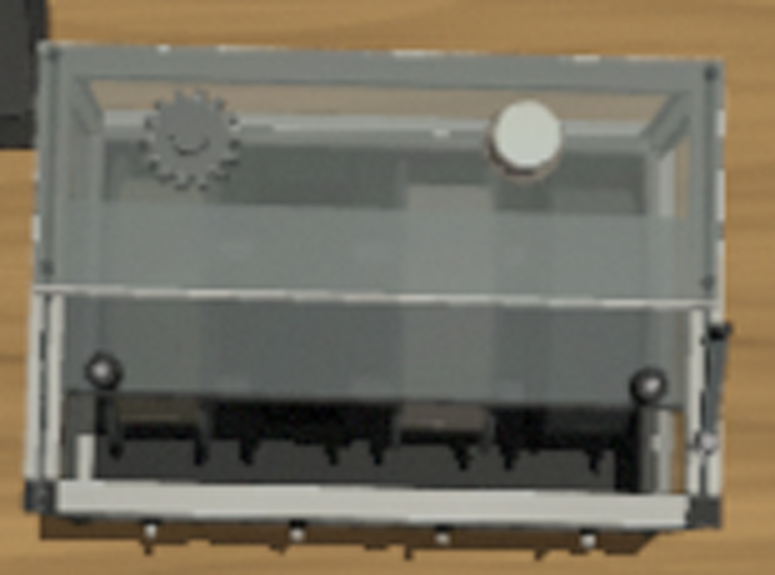

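View pics/b_scene.png

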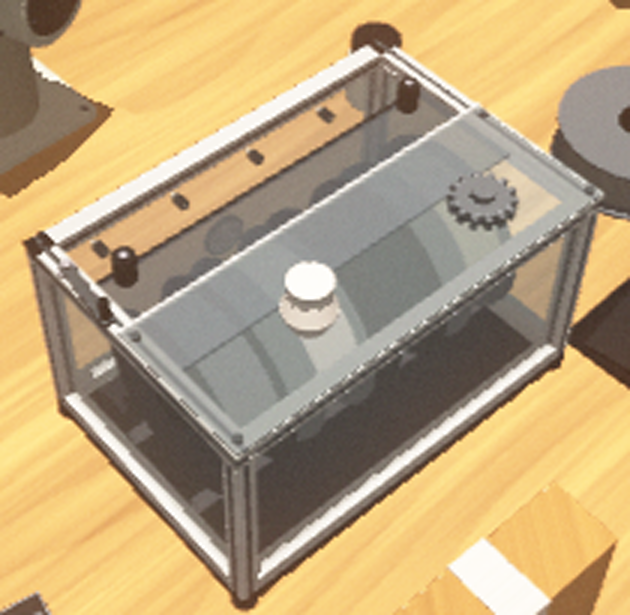

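```bash
cat > fit.py <<'E'
from h import *
from scipy.optimize import least_squares
f=lambda x,y:(180+(x-2)/5,122+(y-2)/5)  # resize centre offset
P=[((-.150,.220,.255),(25,511)),((-.150,-.220,.255),(720,526)),((.150,.220,.258),(38,42)),((.150,-.220,.258),(723,63)),
((-.0965,-.210,.263),(706,442)),((-.011,.2,.260),(50,290)),((-.011,-.2,.260),(690,303))]
A=np.array([p for p,_ in P]);U=np.array([f(*q) for _,q in P])
def T(v,A):
    c,s=np.cos(v[2]),np.sin(v[2]);A=np.atleast_2d(A)
    return np.c_[v[0]+c*A[:,0]-s*A[:,1],v[1]+s*A[:,0]+c*A[:,1],A[:,2]]
r=least_squares(lambda v:(proj("top",T(v,A))-U).ravel(),[.45,0,0])
v=r.x;print("box",v,np.degrees(v[2]));print((r.fun.reshape(-1,2)).round(2))
def inv(v,p):
    c,s=np.cos(v[2]),np.sin(v[2]);d=p[:,:2]-v[:2];return np.c_[c*d[:,0]+s*d[:,1],-s*d[:,0]+c*d[:,1]]
for n,q,z in (("kl",(103,369),.2785),("kr",(649,383),.2785),("tab",(721,331),.285),("edgeL",(68,389),.2465),("edgeR",(680,407),.2465)):
    w=ray("top",f(*q),z);print(n,w.round(4),inv(v,w).round(4))
for n,x,y,z in (("vase",525,133,.315),("gear",190,140,.28)): print(n,inv(v,ray("top",f(x,y),z)))
E
python3 fit.py
```

```text
box [ 0.57337144  0.00489552 -0.04570141] -2.618498080432239
[[-0.71  0.  ]
 [-0.48  0.11]
 [-0.31 -0.08]
 [-0.02 -0.96]
 [-0.26 -0.19]
 [ 1.87  0.39]
 [-0.08  0.71]]
kl [[0.5203 0.1766 0.2785]] [[-0.0609  0.1691]]
kr [[ 0.5037 -0.1644  0.2785]] [[-0.0618 -0.1723]]
tab [[ 0.5348 -0.2096  0.285 ]] [[-0.0288 -0.216 ]]
edgeL [[0.5108 0.202  0.2465]] [[-0.0715  0.1941]]
edgeR [[ 0.4904 -0.1881  0.2465]] [[-0.0741 -0.1966]]
vase [[ 0.08766101 -0.08918127]]
gear [[0.08470931 0.11873295]]
```

```bash
cat >> h.py <<'E'
V=np.array([0.57337,0.0049,-0.0457])
def W(x,y):
    c,s=np.cos(V[2]),np.sin(V[2]);return np.array([V[0]+c*x-s*y,V[1]+s*x+c*y])
def B(w):
    c,s=np.cos(V[2]),np.sin(V[2]);d=np.array(w[:2])-V[:2];return np.array([c*d[0]+s*d[1],-s*d[0]+c*d[1]])
def st():
    o=bot.get_obs();T=pose(o);print("t",o["clock"],"box",B(T[:2,3]).round(4),"tip z",round(T[2,3]-.173,4),"F",o["ft_force"].round(2),"w",o["grip_width"])
    print(T[:3,:3].round(3).tolist());return o,T
def goto(x,y,tz):
    "tool-axis rotvec & shift to box pos with tool z=+by"
    from scipy.spatial.transform import Rotation as R
    o,T=st();c,s=np.cos(V[2]),np.sin(V[2])
    bx=np.array([c,s,0]);by=np.array([-s,c,0])
    Rd=np.c_[[0,0,-1],-bx,by]
    rv=R.from_matrix(T[:3,:3].T@Rd).as_rotvec()
    p=np.r_[W(x,y),tz+.173]
    print("rv",rv.round(4),"shift tool",(T[:3,:3].T@(p-T[:3,3])).round(4),"rows rot",np.degrees(np.linalg.norm(rv))/7.16, "in target frame",(Rd.T@(p-T[:3,3])).round(4))
E
python3 -c "
from h import *
goto(-0.03,-.172,.32)"
```

```text
t 0.15 box [-0.4165 -0.5059] tip z 0.231 F [-0.54  0.   -0.09] w 0.0857482235208552
[[-0.0, 0.963, 0.268], [0.001, 0.268, -0.963], [-1.0, -0.0, -0.002]]
rv [-2.8242e+00 -4.0000e-04 -2.2000e-03] shift tool [-0.0887  0.4714 -0.1967] rows rot 22.599549390762263 in target frame [-0.089  -0.3865  0.3339]
```

```bash
sed -i 's/Rd=np.c_\[\[0,0,-1\],-bx,by\]/Rd=np.c_[[0,0,-1],bx,-by]/' h.py; python3 -c "
from h import *
goto(-0.03,-.172,.32)"
```

```text
t 0.15 box [-0.4165 -0.5059] tip z 0.231 F [-0.54  0.   -0.09] w 0.0857482235208552
[[-0.0, 0.963, 0.268], [0.001, 0.268, -0.963], [-1.0, -0.0, -0.002]]
rv [ 3.174e-01 -1.500e-03  2.000e-04] shift tool [-0.0887  0.4714 -0.1967] rows rot 2.540146334277354 in target frame [-0.089   0.3865 -0.3339]
```

Emit:
arm_command(moves=[-0.03, 0, 0, 0.1058, 0, 0, 1, -0.03, 0, 0, 0.1058, 0, 0, 1, -0.03, 0, 0, 0.1058, 0, 0, 1, 0, 0.03, -0.026, 0, 0, 0, 1, 0, 0.03, -0.026, 0, 0, 0, 1, 0, 0.03, -0.026, 0, 0, 0, 1, 0, 0.03, -0.026, 0, 0, 0, 1, 0, 0.03, -0.026, 0, 0, 0, 1, 0, 0.03, -0.026, 0, 0, 0, 1, 0, 0.03, -0.026, 0, 0, 0, 1, 0, 0.03, -0.026, 0, 0, 0, 1, 0, 0.03, -0.026, 0, 0, 0, 1, 0, 0.03, -0.026, 0, 0, 0, 1])

```text
clock: 1.23
eef_pos: [0.4576, -0.2373, 0.4943]
tool_rot: [0.521, 0.482, -0.519, 0.476]
ft_force: [1.4, -1.1, 0.0]
grip_width: -0.0002
```

```bash
python3 -c "
from h import *
goto(-0.03,-.172,.32)"
```

```text
t 1.2333 box [-0.1046 -0.2472] tip z 0.3213 F [ 1.38 -1.13  0.04] w -0.00024350705939243323
[[-0.004, 0.997, -0.082], [0.009, -0.082, -0.997], [-1.0, -0.005, -0.009]]
rv [-0.0367 -0.0087  0.0047] shift tool [ 0.0016  0.0718 -0.0779] rows rot 0.3042584176233454 in target frame [ 0.0013  0.0746 -0.0752]
```

Emit:
arm_command(moves=[0.0, 0.038, -0.039, -0.0367, -0.009, 0.005, 1, 0.0, 0.037, -0.036, 0, 0, 0, 1, 0.02, 0, 0, 0, 0, 0, 1, 0, 0, 0, 0, 0, 0, 1])

```text
clock: 1.57
eef_pos: [0.5258, -0.1756, 0.4712]
tool_rot: [0.508, 0.492, -0.508, 0.491]
ft_force: [-0.9, -0.0, -0.3]
grip_width: -0.0001
```

```bash
python3 -c "
from h import *
goto(-0.028,-.172,.264)
o=bot.get_obs()
for n in ('wrist','top'): cv2.imwrite(f'pics/c_{n}.png',bot.camera(n)[:,:,::-1])
crop('pics/c_top.png','pics/c_top2.png',180,122,335,237,5)
"
```

```text
t 1.5667 box [-0.0393 -0.1825] tip z 0.2982 F [-0.92 -0.02 -0.32] w -7.98667404231418e-05
[[-0.0, 0.999, -0.033], [0.002, -0.033, -0.999], [-1.0, -0.0, -0.002]]
rv [ 0.0131 -0.0018  0.0003] shift tool [ 0.0342  0.0114 -0.0103] rows rot 0.10617695939234804 in target frame [ 0.0342  0.0113 -0.0105]
```

View pics/c_wrist.png

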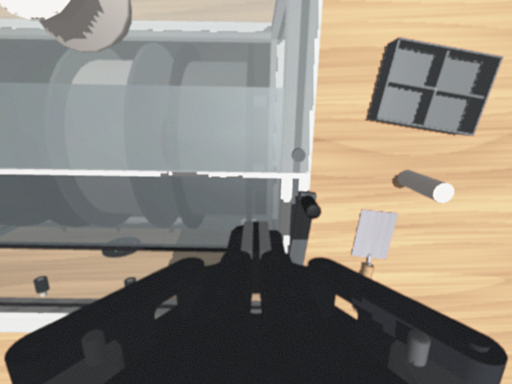

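View pics/c_top2.png

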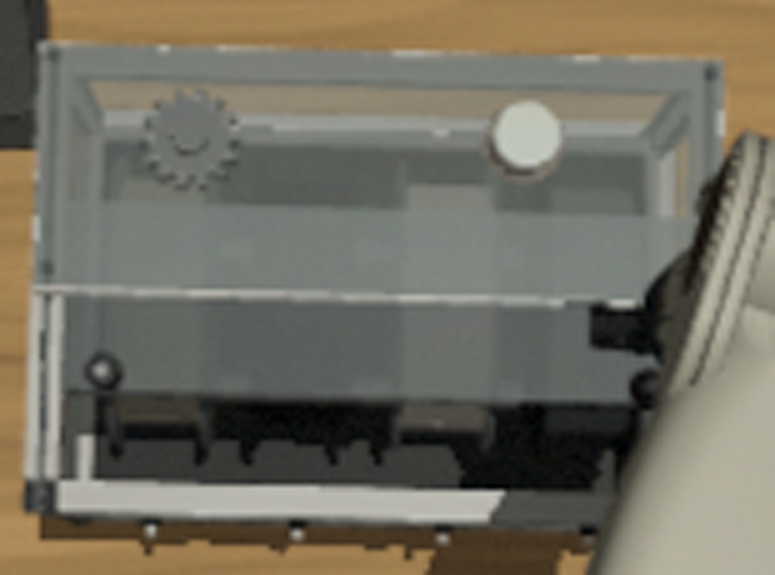

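Emit:
arm_command(moves=[0.0, 0.0115, -0.0105, 0.013, 0, 0, 1, 0.03, 0, 0, 0, 0, 0, 1, 0.004, 0, 0, 0, 0, 0, 1, 0, 0, 0, 0, 0, 0, 1])

```text
clock: 2.0
eef_pos: [0.5348, -0.1705, 0.4459]
tool_rot: [0.516, 0.483, -0.512, 0.489]
ft_force: [-0.0, -1.1, 1.9]
grip_width: 0.0002
```

```bash
python3 -c "
from h import *
goto(-0.028,-.172,.264)
T=pose(bot.get_obs())
cv2.imwrite('pics/d_wrist.png',bot.camera('wrist')[:,:,::-1])
print(proj('wrist',[[*W(-.0618,-.172),.2785]],T))
"
```

```text
t 2.0 box [-0.0305 -0.177 ] tip z 0.2729 F [-0.01 -1.06  1.86] w 0.00015137840899539064
[[0.011, 0.998, -0.056], [-0.003, -0.056, -0.998], [-1.0, 0.011, 0.002]]
rv [-0.0103  0.0021 -0.0108] shift tool [ 0.0089  0.0023 -0.0051] rows rot 0.12071004638011552 in target frame [ 0.0089  0.0025 -0.005 ]
[[246.77424774 292.42266567]]
```

View pics/d_wrist.png

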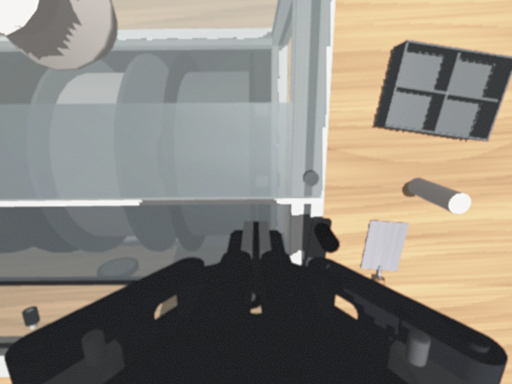

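Emit:
arm_command(moves=[0.009, 0, -0.005, -0.01, 0, -0.011, 1, 0.003, 0, 0, 0, 0, 0, 1, 0, -0.005, 0, 0, 0, 0, 1, 0, 0, 0, 0, 0, 0, 1])

```text
clock: 2.38
eef_pos: [0.5292, -0.1676, 0.4381]
tool_rot: [0.512, 0.485, -0.512, 0.49]
ft_force: [-0.5, 0.3, 0.3]
grip_width: -0.0003
```

```bash
python3 -c "
from h import *
goto(-0.037,-.172,.264)"
```

```text
t 2.3833 box [-0.0362 -0.1743] tip z 0.2651 F [-0.54  0.32  0.32] w -0.0003208199923759001
[[0.005, 0.999, -0.05], [-0.004, -0.05, -0.999], [-1.0, 0.005, 0.004]]
rv [-0.0039  0.0041 -0.0048] shift tool [ 0.0011 -0.0008 -0.0023] rows rot 0.05949329343262017 in target frame [ 0.0011 -0.0008 -0.0023]
```

Emit:
arm_command(moves=[0, -0.003, 0, 0, 0, 0, 1, 0, -0.003, 0, 0, 0, 0, 1])

```text
clock: 2.55
eef_pos: [0.523, -0.1675, 0.4391]
tool_rot: [0.513, 0.484, -0.512, 0.49]
ft_force: [0.3, 0.6, -0.1]
grip_width: 0.0001
```

Emit:
arm_command(moves=[0, -0.003, 0, 0, 0, 0, 1])

```text
clock: 2.63
eef_pos: [0.5199, -0.1673, 0.4395]
tool_rot: [0.513, 0.484, -0.512, 0.491]
ft_force: [0.4, 0.2, -0.5]
grip_width: -0.0001
```

Emit:
arm_command(moves=[0, -0.003, 0, 0, 0, 0, 1])

```text
clock: 2.72
eef_pos: [0.5167, -0.1671, 0.4397]
tool_rot: [0.513, 0.484, -0.511, 0.491]
ft_force: [2.0, 0.6, -1.5]
grip_width: 0.0001
```

Emit:
arm_command(moves=[0, -0.002, 0, 0, 0, 0, 1])

```text
clock: 2.8
eef_pos: [0.5146, -0.1669, 0.4399]
tool_rot: [0.514, 0.484, -0.511, 0.491]
ft_force: [1.3, 0.5, -1.1]
grip_width: 0.0001
```

Emit:
arm_command(moves=[0, -0.002, 0, 0, 0, 0, 1])

```text
clock: 2.88
eef_pos: [0.5125, -0.1666, 0.44]
tool_rot: [0.514, 0.484, -0.51, 0.491]
ft_force: [1.7, 0.3, -1.8]
grip_width: -0.0001
```

```bash
python3 -c "
from h import *
st()
cv2.imwrite('pics/e_wrist.png',bot.camera('wrist')[:,:,::-1])
cv2.imwrite('pics/e_scene.png',bot.camera('scene')[:,:,::-1])
crop('pics/e_scene.png','pics/e_scene2.png',155,120,365,325,3)
"
```

```text
t 2.8833 box [-0.053  -0.1741] tip z 0.267 F [ 1.73  0.25 -1.76] w -7.25113119754967e-05
[[0.011, 0.999, -0.049], [-0.005, -0.049, -0.999], [-1.0, 0.011, 0.004]]
```

View pics/e_scene2.png

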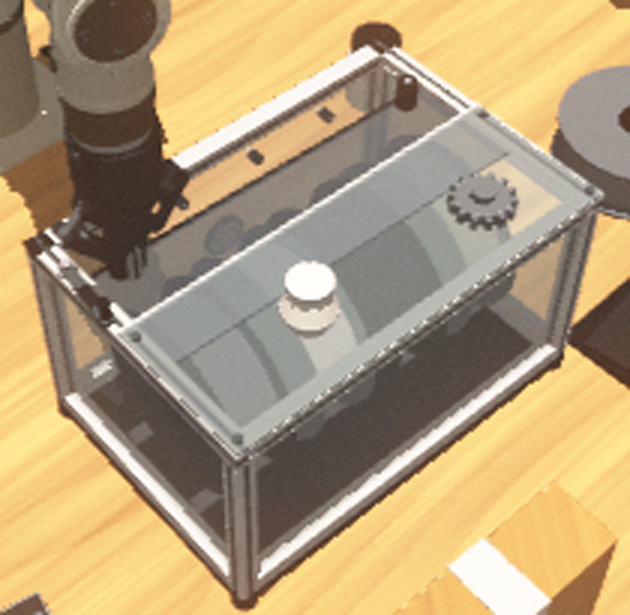

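View pics/e_wrist.png

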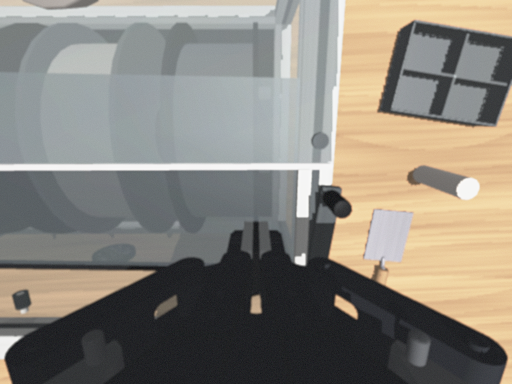

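Emit:
arm_command(moves=[0.002, -0.002, 0, 0, 0, -0.008, 1])

```text
clock: 3.07
eef_pos: [0.5118, -0.1666, 0.4398]
tool_rot: [0.513, 0.484, -0.511, 0.491]
ft_force: [12.5, 1.0, 8.1]
grip_width: 0.0001
```

Emit:
arm_command(moves=[0, -0.0015, 0, 0, 0, 0, 1])

```text
clock: 3.15
eef_pos: [0.5112, -0.1666, 0.4406]
tool_rot: [0.514, 0.483, -0.51, 0.492]
ft_force: [1.4, -1.1, -1.3]
grip_width: 0.0001
```

Emit:
arm_command(moves=[0, -0.0015, 0, 0, 0, 0, 1])

```text
clock: 3.23
eef_pos: [0.5098, -0.1665, 0.4409]
tool_rot: [0.514, 0.483, -0.51, 0.493]
ft_force: [2.4, 0.6, -1.6]
grip_width: -0.0001
```

Emit:
arm_command(moves=[0, -0.0015, 0, 0, 0, 0, 1])

```text
clock: 3.32
eef_pos: [0.5085, -0.1663, 0.4409]
tool_rot: [0.514, 0.483, -0.51, 0.493]
ft_force: [2.6, 1.3, -0.6]
grip_width: -0.0002
```

Emit:
arm_command(moves=[0, 0.012, 0, 0, 0, 0, 1, 0, 0.0, -0.02, 0, 0, -0.015, 1, 0, 0, -0.04, 0, 0, 0, 1, 0, 0, -0.04, 0, 0, 0, 1, 0, 0, -0.04, 0, 0, 0, 1, 0, 0, -0.04, 0, 0, 0, 1, 0, 0, -0.04, 0, 0, 0, 1, 0, 0, -0.04, 0, 0, 0, 1])

```text
clock: 3.98
eef_pos: [0.5266, 0.0255, 0.4369]
tool_rot: [0.495, 0.524, -0.485, 0.495]
ft_force: [0.1, -0.4, -0.2]
grip_width: 0.0002
```

```bash
python3 -c "
from h import *
goto(-0.04,.172,.262)
cv2.imwrite('pics/f_top.png',bot.camera('top')[:,:,::-1])
crop('pics/f_top.png','pics/f_top2.png',180,122,335,237,5)
"
```

```text
t 3.9833 box [-0.0477  0.0184] tip z 0.2639 F [ 0.12 -0.36 -0.19] w 0.00015700073539966962
[[-0.021, 0.999, 0.039], [0.038, 0.04, -0.998], [-0.999, -0.019, -0.039]]
rv [ 0.0851 -0.0381  0.021 ] shift tool [ 0.0074  0.0208 -0.1522] rows rot 0.7649277234660781 in target frame [ 0.0019  0.0077 -0.1536]
```

View pics/f_top2.png

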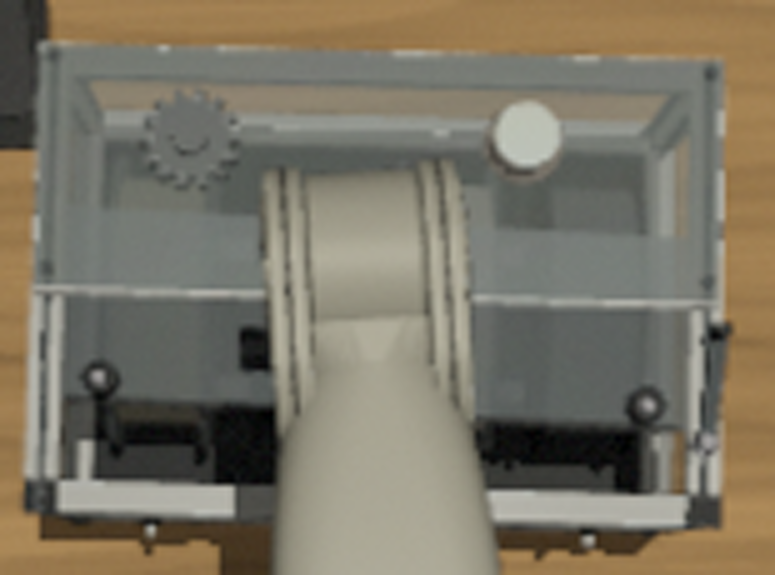

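Emit:
arm_command(moves=[0, 0.004, -0.035, 0.085, -0.038, 0.021, 1, 0.002, 0.003, -0.035, 0, 0, 0, 1, 0, 0.0, -0.035, 0, 0, 0, 1, 0, 0, -0.035, 0, 0, 0, 1, 0, 0, 0, 0, 0, 0, 1])

```text
clock: 4.45
eef_pos: [0.532, 0.0618, 0.44]
tool_rot: [0.491, 0.545, -0.458, 0.502]
ft_force: [0.2, 0.6, 0.3]
grip_width: -0.0002
```

```bash
python3 -c "
from h import *
goto(-0.05,.172,.262)
"
```

```text
t 4.45 box [-0.044  0.055] tip z 0.267 F [0.21 0.56 0.27] w -0.00021995466553830382
[[-0.014, 0.995, 0.097], [0.075, 0.098, -0.992], [-0.997, -0.006, -0.076]]
rv [ 0.1438 -0.0753  0.0119] shift tool [ 0.0138  0.0109 -0.1159] rows rot 1.3023158198629194 in target frame [ 0.005 -0.006 -0.117]
```

```bash
python3 -c "
from h import *
o=bot.get_obs();print(o['joint_pos'].round(3),o['joint_vel'].round(3))
"
```

```text
[0.097 0.304 0.18  1.454 0.076 3.141] [-0.031 -0.003 -0.011  0.004 -0.048  0.   ]
```

Emit:
arm_command(moves=[0, 0, 0, -0.08, -0.075, 0.012, 1, 0, 0, 0, -0.12, 0, 0, 1, 0, 0, 0, -0.12, 0, 0, 1, 0, 0, 0, -0.12, 0, 0, 1, 0, 0, 0, -0.12, 0, 0, 1, 0, 0, 0, -0.12, 0, 0, 1, 0, 0, 0, -0.12, 0, 0, 1, 0, 0, 0, -0.12, 0, 0, 1, 0, 0, 0, -0.12, 0, 0, 1, 0, 0, 0, -0.12, 0, 0, 1, 0, 0, 0, -0.12, 0, 0, 1, 0, 0, 0, -0.12, 0, 0, 1, 0, 0, 0, -0.12, 0, 0, 1, 0, 0, 0, -0.12, 0, 0, 1, 0, 0, 0, -0.12, 0, 0, 1, 0, 0, 0, -0.12, 0, 0, 1, 0, 0, 0, -0.12, 0, 0, 1, 0, 0, 0, -0.12, 0, 0, 1, 0, 0, 0, -0.12, 0, 0, 1, 0, 0, 0, -0.12, 0, 0, 1])

```text
clock: 6.12
eef_pos: [0.5286, 0.0568, 0.4424]
tool_rot: [-0.339, 0.624, 0.329, 0.623]
ft_force: [0.0, -0.1, 0.2]
grip_width: 0.0002
```

```bash
sed -i 's/Rd=np.c_\[\[0,0,-1\],bx,-by\]/Rd=np.c_[[0,0,-1],-bx,by]/' h.py; python3 -c "
from h import *
goto(-0.05,.172,.262)
o=bot.get_obs();print(o['joint_pos'].round(3))
"
```

```text
t 6.1167 box [-0.0471  0.0498] tip z 0.2694 F [ 0.03 -0.11  0.17] w 0.00018545205001532366
[[0.005, -0.832, 0.554], [-0.014, 0.554, 0.832], [-1.0, -0.012, -0.009]]
rv [-0.5418 -0.0117  0.0094] shift tool [0.0057 0.0656 0.1033] rows rot 4.337113054043506 in target frame [0.0074 0.0029 0.1222]
[ 0.11   0.29   0.169  1.446 -0.014  0.698]
```

Emit:
arm_command(moves=[0, 0, 0, -0.11, -0.011, 0.009, 1, 0, 0, 0, -0.12, 0, 0, 1, 0, 0, 0, -0.12, 0, 0, 1, 0, 0, 0, -0.12, 0, 0, 1, 0, 0, 0, -0.08, 0, 0, 1, 0, -0.006, 0.03, 0, 0, 0, 1, 0, 0, 0.03, 0, 0, 0, 1, 0, 0, 0.03, 0, 0, 0, 1, 0.005, 0, 0.03, 0, 0, 0, 1, 0, 0, 0, 0, 0, 0, 1])

```text
clock: 6.95
eef_pos: [0.5357, 0.1752, 0.4384]
tool_rot: [-0.498, 0.505, 0.493, 0.504]
ft_force: [-1.3, 0.6, -0.3]
grip_width: -0.0003
```

```bash
python3 -c "
from h import *
goto(-0.048,.172,.262)
cv2.imwrite('pics/g_wrist.png',bot.camera('wrist')[:,:,::-1])
"
```

```text
t 6.95 box [-0.0454  0.1684] tip z 0.2654 F [-1.26  0.64 -0.26] w -0.00033468694174898945
[[0.004, -1.0, 0.018], [-0.005, 0.018, 1.0], [-1.0, -0.004, -0.005]]
rv [ 0.0278 -0.0051  0.0037] shift tool [0.0034 0.0025 0.0037] rows rot 0.2279347138874885 in target frame [0.0034 0.0026 0.0036]
```

View pics/g_wrist.png

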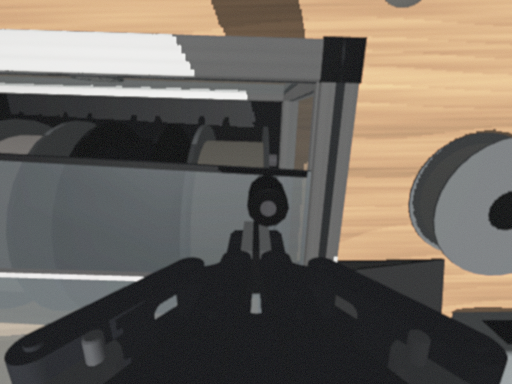

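Emit:
arm_command(moves=[0.003, 0, 0.004, 0.028, -0.005, 0.004, 1, 0, 0.004, 0, 0, 0, 0, 1])

```text
clock: 7.17
eef_pos: [0.5326, 0.1772, 0.4366]
tool_rot: [-0.49, 0.512, 0.486, 0.512]
ft_force: [1.8, -0.4, -0.3]
grip_width: -0.0
```

Emit:
arm_command(moves=[0, 0.003, 0, 0, 0, 0, 1])

```text
clock: 7.25
eef_pos: [0.5295, 0.1766, 0.4367]
tool_rot: [-0.49, 0.512, 0.486, 0.512]
ft_force: [0.8, -0.1, -0.1]
grip_width: 0.0003
```

Emit:
arm_command(moves=[0, 0.003, 0, 0, 0, 0, 1])

```text
clock: 7.33
eef_pos: [0.5264, 0.1759, 0.4369]
tool_rot: [-0.49, 0.512, 0.485, 0.512]
ft_force: [0.1, 0.8, -0.3]
grip_width: 0.0
```

Emit:
arm_command(moves=[0, 0.002, 0, 0, 0, 0, 1])

```text
clock: 7.42
eef_pos: [0.524, 0.1752, 0.4371]
tool_rot: [-0.49, 0.512, 0.485, 0.512]
ft_force: [1.1, -0.3, -0.6]
grip_width: 0.0003
```

Emit:
arm_command(moves=[0, 0.002, 0, 0, 0, 0, 1])

```text
clock: 7.5
eef_pos: [0.5218, 0.1747, 0.4374]
tool_rot: [-0.489, 0.512, 0.485, 0.513]
ft_force: [0.7, 1.5, -0.7]
grip_width: 0.0002
```

Emit:
arm_command(moves=[0, 0.002, 0, 0, 0, 0, 1, 0, 0.002, 0, 0, 0, 0, 1])

```text
clock: 7.67
eef_pos: [0.5174, 0.1742, 0.4377]
tool_rot: [-0.489, 0.512, 0.485, 0.513]
ft_force: [2.0, 1.7, -1.5]
grip_width: -0.0001
```

Emit:
arm_command(moves=[0, 0.002, 0, 0, 0, 0, 1])

```text
clock: 7.75
eef_pos: [0.5151, 0.1741, 0.4379]
tool_rot: [-0.489, 0.512, 0.485, 0.513]
ft_force: [1.0, 0.9, -0.3]
grip_width: 0.0004
```

Emit:
arm_command(moves=[0, 0.002, 0, 0, 0, 0, 1])

```text
clock: 7.83
eef_pos: [0.5134, 0.1741, 0.438]
tool_rot: [-0.49, 0.512, 0.484, 0.514]
ft_force: [6.2, 0.9, -2.7]
grip_width: -0.0001
```

Emit:
arm_command(moves=[0, 0.002, 0, 0, 0, 0, 1])

```text
clock: 7.92
eef_pos: [0.5124, 0.1741, 0.4382]
tool_rot: [-0.491, 0.511, 0.483, 0.515]
ft_force: [7.8, 0.5, -4.4]
grip_width: 0.0001
```

```bash
python3 -c "
from h import *
goto(-0.048,.172,.262)
cv2.imwrite('pics/h_wrist.png',bot.camera('wrist')[:,:,::-1])
"
```

```text
t 7.9167 box [-0.0687  0.1663] tip z 0.2652 F [ 7.84  0.49 -4.37] w 0.00012393770569343486
[[0.012, -0.999, 0.052], [-0.004, 0.052, 0.999], [-1.0, -0.012, -0.003]]
rv [-0.0067 -0.0035  0.0119] shift tool [ 0.0034 -0.0206  0.0059] rows rot 0.113041893908925 in target frame [ 0.0032 -0.0207  0.0057]
```

View pics/h_wrist.png

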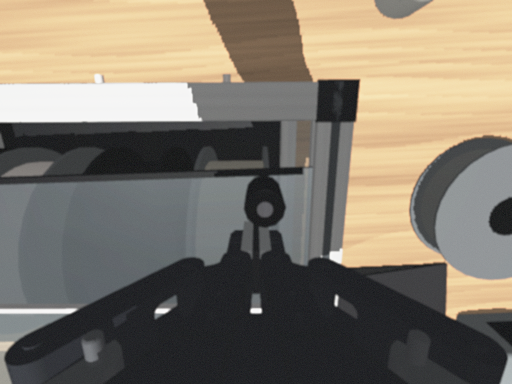

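Emit:
arm_command(moves=[0, -0.012, 0, 0, 0, 0, 1, 0, -0.002, -0.02, -0.007, -0.004, 0.012, 1, 0.002, 0, -0.039, 0, 0, 0, 1, 0, 0, -0.039, 0, 0, 0, 1, 0, 0, -0.039, 0, 0, 0, 1, 0, 0, -0.039, 0, 0, 0, 1, 0, 0, -0.039, 0, 0, 0, 1, 0, 0, -0.039, 0, 0, 0, 1, 0, 0, -0.039, 0, 0, 0, 1])

```text
clock: 8.72
eef_pos: [0.5112, -0.1226, 0.4345]
tool_rot: [-0.491, 0.509, 0.496, 0.504]
ft_force: [1.4, 0.4, -0.1]
grip_width: 0.0002
```

```bash
python3 -c "
from h import *
goto(-0.055,-.172,.263)
print(bot.get_obs()['joint_pos'])
"
```

```text
t 8.7167 box [-0.0562 -0.1302] tip z 0.2615 F [ 1.36  0.36 -0.14] w 0.00015338777801482878
[[-0.01, -1.0, 0.026], [0.001, 0.026, 1.0], [-1.0, 0.01, 0.001]]
rv [ 0.0197  0.0011 -0.0104] shift tool [-0.0016 -0.0004 -0.0418] rows rot 0.17826651539662097 in target frame [-0.0015 -0.0012 -0.0418]
[-2.35082940e-01  2.86943025e-01  1.43890727e-01  1.43818001e+00
 -1.01859175e-03 -2.09032879e-01]
```

Emit:
arm_command(moves=[-0.002, -0.001, -0.025, 0.02, 0, -0.01, 1, 0, 0, -0.012, 0, 0, 0, 1, 0, 0.001, 0, 0, 0, 0, 1])

```text
clock: 8.97
eef_pos: [0.5082, -0.1679, 0.4362]
tool_rot: [-0.485, 0.514, 0.486, 0.514]
ft_force: [3.9, 2.7, -1.6]
grip_width: -0.0001
```

```bash
python3 -c "
from h import *
goto(-0.06,-.172,.263)
cv2.imwrite('pics/i_wrist.png',bot.camera('wrist')[:,:,::-1])
"
```

```text
t 8.9667 box [-0.0572 -0.1756] tip z 0.2632 F [ 3.89  2.67 -1.63] w -0.00010912570352330971
[[-0.0, -0.998, 0.057], [0.001, 0.057, 0.998], [-1.0, 0.0, 0.001]]
rv [-0.0113  0.0012 -0.0003] shift tool [0.0002 0.0028 0.0035] rows rot 0.09115053596547232 in target frame [0.0002 0.0028 0.0036]
```

View pics/i_wrist.png

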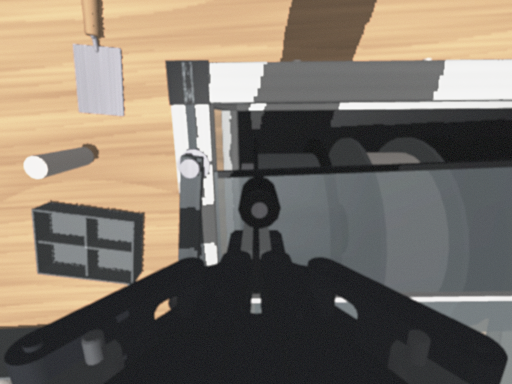

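Emit:
arm_command(moves=[0, 0.002, 0, 0, 0, 0, 1, 0, 0.002, 0, 0, 0, 0, 1])

```text
clock: 9.18
eef_pos: [0.5036, -0.1661, 0.4361]
tool_rot: [-0.485, 0.514, 0.486, 0.513]
ft_force: [2.0, 0.2, -0.2]
grip_width: -0.0001
```

Emit:
arm_command(moves=[0, 0.0025, 0, 0, 0, 0, 1, 0, 0.0025, 0, 0, 0, 0, 1])

```text
clock: 9.35
eef_pos: [0.4981, -0.1638, 0.4361]
tool_rot: [-0.486, 0.514, 0.487, 0.512]
ft_force: [1.9, -0.5, -1.2]
grip_width: -0.0002
```

Emit:
arm_command(moves=[0, 0.002, 0, 0, 0, 0, 1, 0, 0.002, 0, 0, 0, 0, 1])

```text
clock: 9.52
eef_pos: [0.4935, -0.162, 0.4363]
tool_rot: [-0.487, 0.514, 0.488, 0.511]
ft_force: [1.2, -1.3, -0.2]
grip_width: -0.0
```

Emit:
arm_command(moves=[0, 0.002, 0, 0, 0, 0, 1])

```text
clock: 9.6
eef_pos: [0.4913, -0.1615, 0.4364]
tool_rot: [-0.487, 0.514, 0.488, 0.51]
ft_force: [1.2, -2.3, -1.0]
grip_width: 0.0002
```

Emit:
arm_command(moves=[0, 0.002, 0, 0, 0, 0, 1])

```text
clock: 9.68
eef_pos: [0.4891, -0.1611, 0.4364]
tool_rot: [-0.487, 0.514, 0.488, 0.51]
ft_force: [1.9, -0.7, -0.1]
grip_width: -0.0001
```

Emit:
arm_command(moves=[0, 0.002, -0.001, 0, 0, 0, 1])

```text
clock: 9.77
eef_pos: [0.4873, -0.1614, 0.4366]
tool_rot: [-0.488, 0.512, 0.488, 0.511]
ft_force: [8.4, 2.5, -3.5]
grip_width: -0.0001
```

Emit:
arm_command(moves=[0, 0.002, -0.001, 0, 0, 0, 1])

```text
clock: 9.85
eef_pos: [0.4864, -0.1617, 0.4367]
tool_rot: [-0.488, 0.51, 0.488, 0.513]
ft_force: [8.8, 2.6, -3.7]
grip_width: 0.0001
```

Emit:
arm_command(moves=[0, 0.002, -0.001, 0, 0, 0, 1])

```text
clock: 9.93
eef_pos: [0.4856, -0.162, 0.4368]
tool_rot: [-0.489, 0.508, 0.488, 0.514]
ft_force: [8.4, 1.7, -3.0]
grip_width: -0.0002
```

```bash
python3 -c "
from h import *
goto(-0.06,-.172,.263)
cv2.imwrite('pics/j_wrist.png',bot.camera('wrist')[:,:,::-1])
"
```

```text
t 9.9333 box [-0.0801 -0.1708] tip z 0.2638 F [ 8.42  1.72 -3.  ] w -0.00016736008516639105
[[0.007, -0.999, 0.045], [0.004, 0.045, 0.999], [-1.0, -0.007, 0.005]]
rv [0.0004 0.0046 0.007 ] shift tool [ 0.0009 -0.0201 -0.0012] rows rot 0.06716931634088749 in target frame [ 0.0008 -0.0201 -0.0012]
```

View pics/j_wrist.png

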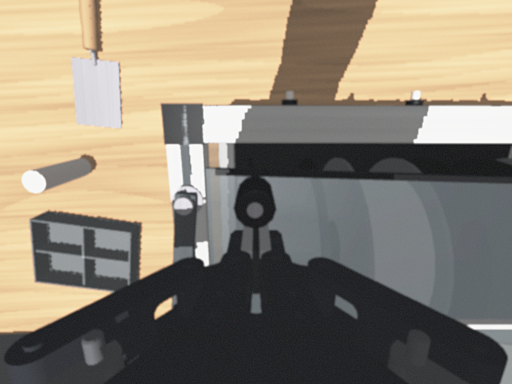

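Emit:
arm_command(moves=[0, -0.014, 0, 0, 0, 0, 1, 0, -0.005, 0.02, 0, 0.004, 0.007, 1, 0, 0, 0.039, 0, 0, 0, 1, 0, 0, 0.039, 0, 0, 0, 1, 0, 0, 0.039, 0, 0, 0, 1, 0, 0, 0.039, 0, 0, 0, 1, 0, 0, 0.039, 0, 0, 0, 1, 0, 0, 0.039, 0, 0, 0, 1, 0, 0, 0.039, 0, 0, 0, 1])

```text
clock: 10.73
eef_pos: [0.5165, 0.1335, 0.4353]
tool_rot: [-0.481, 0.519, 0.487, 0.513]
ft_force: [0.7, -0.7, 0.4]
grip_width: 0.0005
```

```bash
python3 -c "
from h import *
goto(-0.064,.172,.263)
"
```

```text
t 10.7333 box [-0.0627  0.1259] tip z 0.2623 F [ 0.68 -0.7   0.37] w 0.0005062941579970085
[[-0.012, -0.998, 0.063], [0.001, 0.063, 0.998], [-1.0, 0.012, 0.0]]
rv [-0.0174  0.0002 -0.0125] shift tool [-0.0007  0.0021  0.0461] rows rot 0.1711247392190863 in target frame [-0.0007  0.0013  0.0461]
```

Emit:
arm_command(moves=[-0.001, -0.001, 0.028, -0.017, 0, -0.012, 1, 0, 0, 0.014, 0, 0, 0, 1, 0, 0.002, 0, 0, 0, 0, 1])

```text
clock: 10.98
eef_pos: [0.5157, 0.1846, 0.4349]
tool_rot: [-0.489, 0.51, 0.493, 0.508]
ft_force: [-0.4, -1.1, -0.2]
grip_width: 0.0001
```

Emit:
arm_command(moves=[0, 0.003, 0, 0, 0, 0, 1, 0, 0.003, 0, 0, 0, 0, 1])

```text
clock: 11.15
eef_pos: [0.5096, 0.1849, 0.4347]
tool_rot: [-0.491, 0.509, 0.492, 0.507]
ft_force: [2.8, -0.0, 0.5]
grip_width: -0.0006
```

Emit:
arm_command(moves=[0, 0.0025, 0, 0, 0, 0, 1, 0, 0.0025, 0, 0, 0, 0, 1])

```text
clock: 11.32
eef_pos: [0.5039, 0.1833, 0.4347]
tool_rot: [-0.49, 0.51, 0.492, 0.508]
ft_force: [1.7, 1.3, -0.1]
grip_width: -0.0
```

```bash
python3 -c "
from h import *
goto(-0.064,.172,.263)
cv2.imwrite('pics/k_wrist.png',bot.camera('wrist')[:,:,::-1])
"
```

```text
t 11.3167 box [-0.0776  0.175 ] tip z 0.2617 F [ 1.75  1.29 -0.08] w -3.3094921284106565e-05
[[-0.005, -0.999, 0.036], [-0.0, 0.036, 0.999], [-1.0, 0.005, -0.001]]
rv [ 0.0097 -0.0006 -0.0049] shift tool [-0.0013 -0.0135 -0.0031] rows rot 0.08752220034262229 in target frame [-0.0013 -0.0136 -0.003 ]
```

View pics/k_wrist.png

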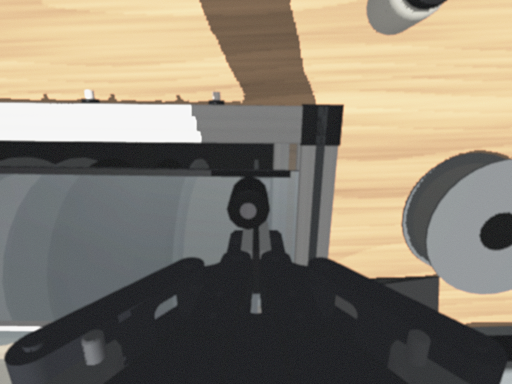

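Emit:
arm_command(moves=[0, 0.0025, 0, 0, 0, 0, 1, 0, 0.0025, 0, 0, 0, 0, 1, 0, 0.002, 0, 0, 0, 0, 1])

```text
clock: 11.62
eef_pos: [0.496, 0.1813, 0.4353]
tool_rot: [-0.489, 0.511, 0.491, 0.509]
ft_force: [0.9, 0.7, -1.0]
grip_width: 0.0001
```

Emit:
arm_command(moves=[0, 0.002, 0, 0, 0, 0, 1])

```text
clock: 11.7
eef_pos: [0.4938, 0.1811, 0.4354]
tool_rot: [-0.488, 0.511, 0.491, 0.509]
ft_force: [1.1, 0.9, -0.7]
grip_width: 0.0003
```

Emit:
arm_command(moves=[0, 0.002, 0, 0, 0, 0, 1])

```text
clock: 11.78
eef_pos: [0.4918, 0.181, 0.4355]
tool_rot: [-0.488, 0.511, 0.491, 0.509]
ft_force: [5.3, 1.1, -3.0]
grip_width: 0.0003
```

Emit:
arm_command(moves=[0, 0.0015, 0, 0, 0, 0, 1])

```text
clock: 11.87
eef_pos: [0.4909, 0.1811, 0.4357]
tool_rot: [-0.489, 0.51, 0.49, 0.51]
ft_force: [8.1, 1.0, -3.8]
grip_width: -0.0001
```

Emit:
arm_command(moves=[0, -0.016, 0, 0, 0, 0, 1, 0, -0.006, -0.02, 0, 0, 0.01, 1, 0, 0, -0.039, 0, 0, 0, 1, 0, 0, -0.039, 0, 0, 0, 1, 0, 0, -0.039, 0, 0, 0, 1, 0, 0, -0.039, 0, 0, 0, 1, 0, 0, -0.039, 0, 0, 0, 1, 0, 0, -0.039, 0, 0, 0, 1, 0, 0, -0.039, 0, 0, 0, 1])

```text
clock: 12.62
eef_pos: [0.4994, -0.1159, 0.4336]
tool_rot: [-0.488, 0.51, 0.501, 0.5]
ft_force: [1.7, 0.1, -0.2]
grip_width: -0.0002
```

```bash
python3 -c "
from h import *
goto(-0.07,-.172,.263)
"
```

```text
t 12.6167 box [-0.0684 -0.1241] tip z 0.2606 F [ 1.71  0.06 -0.19] w -0.00020585236483738566
[[-0.022, -1.0, 0.022], [0.003, 0.022, 1.0], [-1.0, 0.023, 0.002]]
rv [ 0.0236  0.002  -0.0226] shift tool [-0.0024  0.0028 -0.0479] rows rot 0.26154043620273015 in target frame [-0.0024  0.0016 -0.0479]
```

Emit:
arm_command(moves=[-0.002, 0.0, -0.028, 0.023, 0.002, -0.022, 1, 0, 0, -0.014, 0, 0, 0, 1, 0, 0.001, 0, 0, 0, 0, 1])

```text
clock: 12.87
eef_pos: [0.4943, -0.1665, 0.4348]
tool_rot: [-0.485, 0.515, 0.486, 0.512]
ft_force: [-0.2, 0.9, 0.3]
grip_width: -0.0002
```

Emit:
arm_command(moves=[0, 0.003, 0, 0, 0, 0, 1, 0, 0.003, 0, 0, 0, 0, 1])

```text
clock: 13.03
eef_pos: [0.4873, -0.1665, 0.4344]
tool_rot: [-0.483, 0.516, 0.487, 0.513]
ft_force: [-0.1, 0.8, -0.2]
grip_width: -0.0003
```

```bash
python3 -c "
from h import *
goto(-0.07,-.172,.263)
cv2.imwrite('pics/l_wrist.png',bot.camera('wrist')[:,:,::-1])
"
```

```text
t 13.0333 box [-0.0782 -0.1752] tip z 0.2614 F [-0.14  0.84 -0.23] w -0.0003102331022529599
[[-0.007, -0.998, 0.059], [0.0, 0.059, 0.998], [-1.0, 0.007, -0.0]]
rv [-0.0129 -0.0004 -0.0069] shift tool [-0.0017 -0.0081  0.0033] rows rot 0.11727063713360861 in target frame [-0.0016 -0.0082  0.0032]
```

View pics/l_wrist.png

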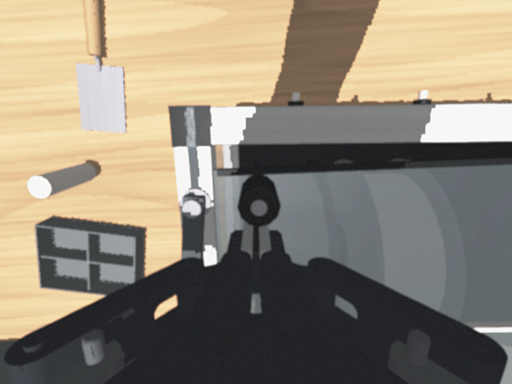

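Emit:
arm_command(moves=[0, 0.0025, 0, -0.006, 0, 0, 1, 0, 0.0025, 0, 0, 0, 0, 1, 0, 0.0025, 0, 0, 0, 0, 1])

```text
clock: 13.33
eef_pos: [0.4795, -0.1628, 0.4348]
tool_rot: [-0.487, 0.513, 0.49, 0.51]
ft_force: [1.5, -0.8, -0.5]
grip_width: -0.0002
```

Emit:
arm_command(moves=[0, 0.002, 0, 0, 0, 0, 1, 0, 0.002, 0, 0, 0, 0, 1])

```text
clock: 13.5
eef_pos: [0.4754, -0.1613, 0.4351]
tool_rot: [-0.488, 0.512, 0.49, 0.509]
ft_force: [0.4, -0.8, -0.2]
grip_width: 0.0001
```

Emit:
arm_command(moves=[0, 0.002, 0, 0, 0, 0, 1, 0, 0.002, 0, 0, 0, 0, 1])

```text
clock: 13.67
eef_pos: [0.4712, -0.1605, 0.4353]
tool_rot: [-0.489, 0.512, 0.49, 0.509]
ft_force: [1.8, -1.5, -0.5]
grip_width: -0.0
```

Emit:
arm_command(moves=[0, 0.002, 0, 0, 0, 0, 1])

```text
clock: 13.75
eef_pos: [0.4698, -0.1604, 0.4356]
tool_rot: [-0.489, 0.511, 0.489, 0.51]
ft_force: [6.5, -0.7, -0.9]
grip_width: 0.0001
```

Emit:
arm_command(moves=[0, 0.002, 0, 0, 0, 0, 1])

```text
clock: 13.83
eef_pos: [0.4689, -0.1604, 0.4358]
tool_rot: [-0.491, 0.51, 0.488, 0.511]
ft_force: [9.7, -1.0, -6.3]
grip_width: -0.0003
```

```bash
python3 -c "
from h import *
goto(-0.07,-.172,.263)
cv2.imwrite('pics/m_wrist.png',bot.camera('wrist')[:,:,::-1])
"
```

```text
t 13.8333 box [-0.0968 -0.1699] tip z 0.2628 F [ 9.68 -0.96 -6.31] w -0.0002929694563811457
[[0.003, -0.999, 0.042], [-0.001, 0.042, 0.999], [-1.0, -0.004, -0.001]]
rv [ 0.004  -0.0012  0.0035] shift tool [-0.0001 -0.0268 -0.0022] rows rot 0.04392504134372562 in target frame [-0.0002 -0.0268 -0.0021]
```

View pics/m_wrist.png

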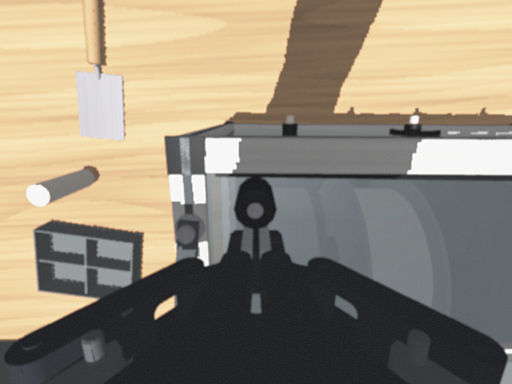

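Emit:
arm_command(moves=[0, -0.012, 0, 0, 0, 0, 1, 0, -0.004, 0.02, 0, 0, 0.006, 1, 0, 0, 0.039, 0, 0, 0, 1, 0, 0, 0.039, 0, 0, 0, 1, 0, 0, 0.039, 0, 0, 0, 1, 0, 0, 0.039, 0, 0, 0, 1, 0, 0, 0.039, 0, 0, 0, 1, 0, 0, 0.039, 0, 0, 0, 1, 0, 0, 0.039, 0, 0, 0, 1])

```text
clock: 14.63
eef_pos: [0.497, 0.1351, 0.4343]
tool_rot: [-0.483, 0.518, 0.486, 0.512]
ft_force: [0.5, 0.4, -0.5]
grip_width: 0.0001
```

```bash
python3 -c "
from h import *
goto(-0.084,.172,.263)
"
```

```text
t 14.6333 box [-0.0823  0.1266] tip z 0.2613 F [ 0.53  0.36 -0.48] w 8.038969895019329e-05
[[-0.01, -0.998, 0.061], [-0.002, 0.061, 0.998], [-1.0, 0.01, -0.003]]
rv [-0.0152 -0.0028 -0.0098] shift tool [-0.0018  0.0024  0.0454] rows rot 0.14655266458382313 in target frame [-0.0017  0.0017  0.0454]
```

Emit:
arm_command(moves=[-0.001, 0.0, 0.026, -0.015, -0.003, -0.01, 1, 0, 0, 0.012, 0, 0, 0, 1, 0, 0.001, 0, 0, 0, 0, 1])

```text
clock: 14.88
eef_pos: [0.4962, 0.182, 0.4343]
tool_rot: [-0.49, 0.509, 0.493, 0.508]
ft_force: [-0.8, -1.1, 0.2]
grip_width: 0.0003
```

Emit:
arm_command(moves=[0, 0.003, 0, 0, 0, 0, 1, 0, 0.0025, 0, 0, 0, 0, 1])

```text
clock: 15.05
eef_pos: [0.4898, 0.1826, 0.4337]
tool_rot: [-0.49, 0.509, 0.493, 0.507]
ft_force: [2.8, 0.7, -0.0]
grip_width: -0.0001
```

Emit:
arm_command(moves=[0, 0.002, 0, 0, 0, 0, 1, 0, 0.002, 0, 0, 0, 0, 1])

```text
clock: 15.22
eef_pos: [0.486, 0.1813, 0.4341]
tool_rot: [-0.49, 0.509, 0.492, 0.509]
ft_force: [5.9, 2.6, -1.9]
grip_width: 0.0
```

```bash
python3 -c "
from h import *
goto(-0.084,.172,.263)
cv2.imwrite('pics/n_wrist.png',bot.camera('wrist')[:,:,::-1])
"
```

```text
t 15.2167 box [-0.0953  0.1723] tip z 0.2611 F [ 5.92  2.61 -1.94] w 1.5896082121670986e-06
[[-0.003, -0.999, 0.035], [0.002, 0.035, 0.999], [-1.0, 0.003, 0.002]]
rv [ 0.0102  0.0019 -0.003 ] shift tool [-0.0019 -0.0113 -0.0004] rows rot 0.086394172741222 in target frame [-0.0019 -0.0113 -0.0003]
```

View pics/n_wrist.png

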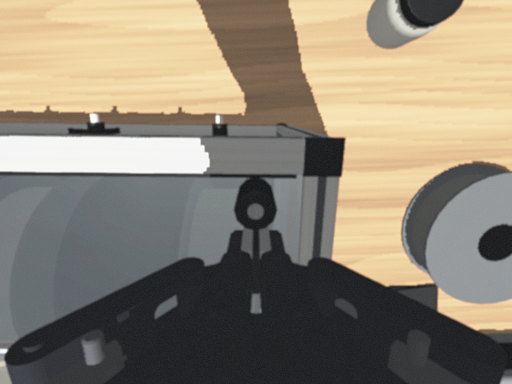

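Emit:
arm_command(moves=[0, 0.0015, 0, 0, 0, 0, 1])

```text
clock: 15.35
eef_pos: [0.4854, 0.1807, 0.4346]
tool_rot: [-0.49, 0.508, 0.491, 0.51]
ft_force: [6.0, 2.1, -2.1]
grip_width: 0.0002
```

Emit:
arm_command(moves=[0, 0.0015, 0, 0, 0, 0, 1])

```text
clock: 15.43
eef_pos: [0.4848, 0.1801, 0.4349]
tool_rot: [-0.49, 0.507, 0.49, 0.512]
ft_force: [5.4, 2.7, -2.6]
grip_width: 0.0001
```

```bash
python3 -c "
from h import *
goto(-0.084,.172,.263)
T=pose(bot.get_obs())
im=bot.camera('wrist')[:,:,::-1];cv2.imwrite('pics/o_wrist.png',im)
crop('pics/o_wrist.png','pics/o2.png',0,120,350,240,2)
for x in (-.110,-.116): print('knobtop',x,proj('wrist',[[*W(x,.172),.2785]],T))
for y in (.19,0.05): print('rail',proj('wrist',[[*W(-.130,y),.255]],T),'edge home',proj('wrist',[[*W(-.130,y),.2465],[*W(-.125,y),.2465]],T))
"
```

```text
t 15.4333 box [-0.0965  0.1709] tip z 0.2619 F [ 5.37  2.69 -2.6 ] w 0.00013375070400396165
[[0.004, -0.999, 0.039], [0.005, 0.039, 0.999], [-1.0, -0.004, 0.005]]
rv [0.0065 0.0049 0.0041] shift tool [-0.0011 -0.0125  0.001 ] rows rot 0.07268798212886314 in target frame [-0.0011 -0.0125  0.0011]
knobtop -0.11 [[256.68760304 225.63067293]]
knobtop -0.116 [[256.77828164 214.46284183]]
rail [[288.2286731  176.58321309]] edge home [[286.48392147 173.39679503]
 [286.17223481 181.49870434]]
rail [[ 40.58011604 175.33763048]] edge home [[ 51.55371089 172.19600547]
 [ 53.21874894 180.35650744]]
```

View pics/o2.png

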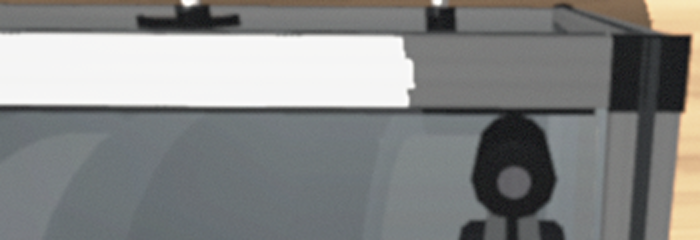

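Emit:
arm_command(moves=[0, -0.01, 0, 0, 0, 0, 1, 0, -0.002, -0.02, 0, 0.004, 0.004, 1, 0, 0, -0.039, 0, 0, 0, 1, 0, 0, -0.039, 0, 0, 0, 1, 0, 0, -0.039, 0, 0, 0, 1, 0, 0, -0.039, 0, 0, 0, 1, 0, 0, -0.039, 0, 0, 0, 1, 0, 0, -0.039, 0, 0, 0, 1, 0, 0, -0.039, 0, 0, 0, 1])

```text
clock: 16.23
eef_pos: [0.4798, -0.126, 0.435]
tool_rot: [-0.489, 0.51, 0.492, 0.509]
ft_force: [0.2, -0.2, -0.1]
grip_width: -0.0001
```

```bash
python3 -c "
from h import *
goto(-0.09,-.172,.263)
"
```

```text
t 16.2333 box [-0.0875 -0.135 ] tip z 0.262 F [ 0.19 -0.16 -0.14] w -5.072733756779931e-05
[[-0.004, -0.999, 0.038], [0.002, 0.038, 0.999], [-1.0, 0.004, 0.002]]
rv [ 0.0077  0.0016 -0.0043] shift tool [-0.0011  0.0028 -0.0369] rows rot 0.07184087940987487 in target frame [-0.001   0.0025 -0.037 ]
```

Emit:
arm_command(moves=[-0.001, 0.0, -0.022, 0.008, 0.002, -0.004, 1, 0, 0, -0.01, 0, 0, 0, 1, 0, 0.002, 0, 0, 0, 0, 1])

```text
clock: 16.48
eef_pos: [0.4721, -0.169, 0.4361]
tool_rot: [-0.484, 0.517, 0.484, 0.514]
ft_force: [-0.5, 0.6, 0.3]
grip_width: -0.0002
```

Emit:
arm_command(moves=[0, 0.002, 0, 0, 0, 0, 1, 0, 0.002, 0, 0, 0, 0, 1])

```text
clock: 16.65
eef_pos: [0.468, -0.1699, 0.4366]
tool_rot: [-0.484, 0.516, 0.482, 0.517]
ft_force: [11.7, -0.5, -5.8]
grip_width: -0.0002
```

Emit:
arm_command(moves=[0, 0.002, 0, 0, 0, 0, 1])

```text
clock: 16.73
eef_pos: [0.4673, -0.1697, 0.4368]
tool_rot: [-0.485, 0.515, 0.481, 0.518]
ft_force: [9.0, -2.7, -7.3]
grip_width: 0.0002
```

Emit:
arm_command(moves=[0, 0.002, 0, 0, 0, 0, 1])

```text
clock: 16.82
eef_pos: [0.4665, -0.1693, 0.4368]
tool_rot: [-0.487, 0.514, 0.479, 0.519]
ft_force: [8.1, -4.0, -5.7]
grip_width: 0.0001
```

Emit:
arm_command(moves=[0, 0.0015, 0, 0, 0, 0, 1])

```text
clock: 16.9
eef_pos: [0.4661, -0.1688, 0.4368]
tool_rot: [-0.489, 0.513, 0.478, 0.519]
ft_force: [3.5, -3.4, -3.5]
grip_width: 0.0
```

```bash
python3 -c "
from h import *
goto(-0.09,-.172,.263)
T=pose(bot.get_obs())
im=bot.camera('wrist')[:,:,::-1];cv2.imwrite('pics/p_wrist.png',im)
crop('pics/p_wrist.png','pics/p2.png',160,120,510,240,2)
for x in (-.110,-.116): print('knobtop',x,proj('wrist',[[*W(x,-.172),.2785]],T))
for y in (-.19,-0.05): print('rail',proj('wrist',[[*W(-.130,y),.255]],T),'edge home',proj('wrist',[[*W(-.130,y),.2465],[*W(-.125,y),.2465]],T))
"
```

```text
t 16.9 box [-0.0992 -0.1784] tip z 0.2638 F [ 3.52 -3.37 -3.52] w 1.363710361356136e-05
[[0.016, -0.998, 0.065], [-0.006, 0.065, 0.998], [-1.0, -0.017, -0.005]]
rv [-0.0191 -0.0047  0.0167] shift tool [ 0.0009 -0.0091  0.0066] rows rot 0.20652182464054394 in target frame [ 0.0008 -0.0092  0.0064]
knobtop -0.11 [[269.52733207 225.3765584 ]]
knobtop -0.116 [[269.47431387 214.41454493]]
rail [[236.13690554 176.94534553]] edge home [[237.1745117  173.59802382]
 [237.49117321 181.5952245 ]]
rail [[481.82306064 172.59462978]] edge home [[470.37915717 169.44102068]
 [468.66259106 177.539558  ]]
```

View pics/p2.png

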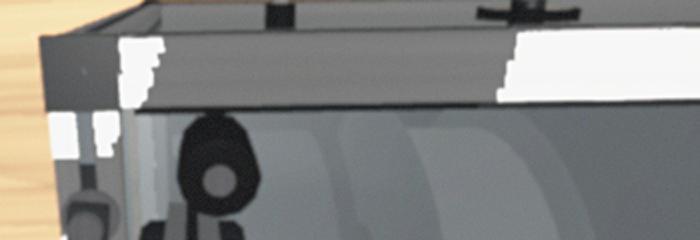

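Emit:
arm_command(moves=[0, -0.02, 0, 0, 0, 0, 1, 0, -0.015, 0.0, -0.019, -0.005, 0.016, 1, 0, 0, 0, 0, 0, 0, 1])

```text
clock: 17.2
eef_pos: [0.5005, -0.1675, 0.4382]
tool_rot: [-0.49, 0.51, 0.49, 0.51]
ft_force: [0.6, 0.3, 0.3]
grip_width: -0.0001
```

```bash
cat > gap.py <<'E'
from h import *
import sys
n=sys.argv[1];s=float(sys.argv[2])
goto(-0.0625,.172*s,.263)
T=pose(bot.get_obs())
im=bot.camera('wrist')[:,:,::-1];cv2.imwrite(f'pics/{n}.png',im)
x0=150 if s<0 else 100
crop(f'pics/{n}.png',f'pics/{n}2.png',x0,60,x0+200,210,4)
for y in (.19*s,.05*s): print('rail',proj('wrist',[[*W(-.130,y),.255]],T),'edge home',proj('wrist',[[*W(-.130,y),.2465],[*W(-.125,y),.2465]],T))
for x in (-.110,-.116): print('knobtop',x,proj('wrist',[[*W(x,.172*s),.2785]],T))
E
python3 gap.py q -1
```

```text
t 17.2 box [-0.0649 -0.1756] tip z 0.2652 F [0.64 0.33 0.31] w -0.00010284151428322149
[[0.0, -0.999, 0.041], [0.0, 0.041, 0.999], [-1.0, -0.0, 0.0]]
rv [0.0048 0.     0.0001] shift tool [ 0.0022 -0.0024  0.0036] rows rot 0.038507786739379525 in target frame [ 0.0022 -0.0024  0.0036]
rail [[230.12680271 120.02588367]] edge home [[231.46364275 119.78030996]
 [231.62863659 128.61185853]]
rail [[484.6219685  121.26557044]] edge home [[472.53195221 120.9549814 ]
 [470.64521673 129.76301965]]
knobtop -0.11 [[263.70199559 163.64463217]]
knobtop -0.116 [[263.86296576 151.24234952]]
```

View pics/q2.png

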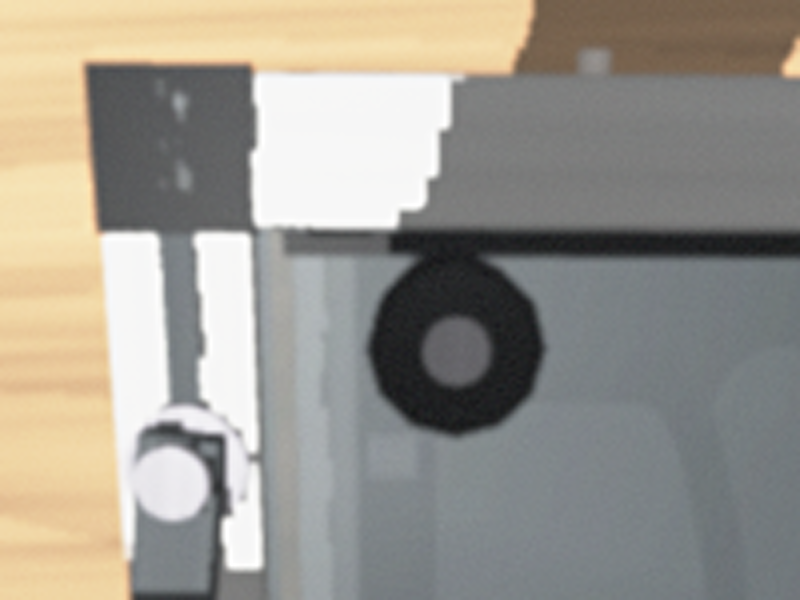

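Emit:
arm_command(moves=[0, 0, 0.02, 0, 0, 0, 1, 0, 0, 0.039, 0, 0, 0, 1, 0, 0, 0.039, 0, 0, 0, 1, 0, 0, 0.039, 0, 0, 0, 1, 0, 0, 0.039, 0, 0, 0, 1, 0, 0, 0.039, 0, 0, 0, 1, 0, 0, 0.039, 0, 0, 0, 1, 0, 0, 0.039, 0, 0, 0, 1, 0, 0, 0.03, 0, 0, 0, 1, 0, 0, 0, 0, 0, 0, 1])

```text
clock: 18.08
eef_pos: [0.5025, 0.171, 0.4377]
tool_rot: [-0.488, 0.513, 0.49, 0.509]
ft_force: [0.9, -1.0, -0.5]
grip_width: 0.0001
```

```bash
python3 gap.py r 1
```

```text
t 18.0833 box [-0.0784  0.1627] tip z 0.2647 F [ 0.91 -0.99 -0.49] w 7.979095403713268e-05
[[-0.005, -0.999, 0.045], [-0.001, 0.045, 0.999], [-1.0, 0.005, -0.001]]
rv [ 0.0007 -0.0013 -0.0053] shift tool [ 0.0016 -0.0159  0.0093] rows rot 0.04422627940153835 in target frame [ 0.0017 -0.0159  0.0093]
rail [[304.86680728 146.79694124]] edge home [[302.33069417 145.25359364]
 [301.94386033 153.67606269]]
rail [[ 56.33316424 146.62590097]] edge home [[ 66.63598898 145.0922952 ]
 [ 68.17274085 153.5111705 ]]
knobtop -0.11 [[275.1046325  192.31330776]]
knobtop -0.116 [[275.34488247 180.57567034]]
```

View pics/r2.png

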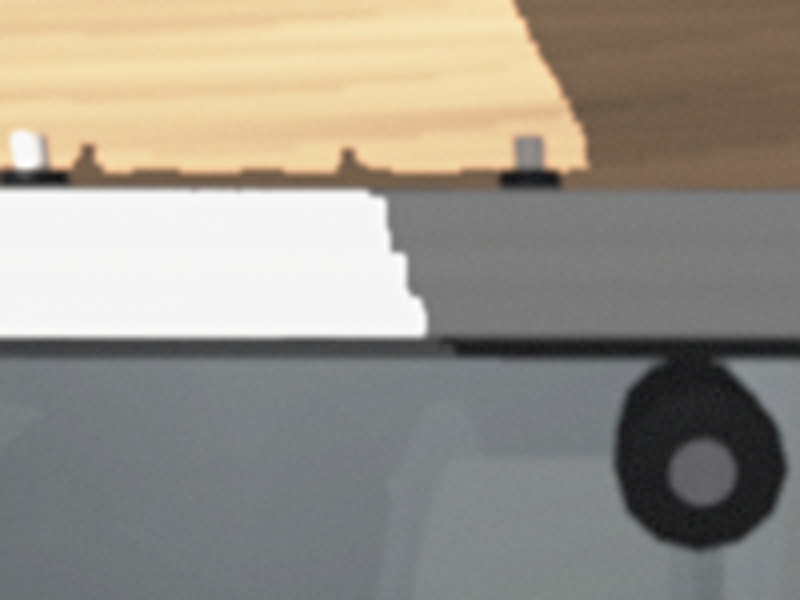

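Emit:
arm_command(moves=[0.001, 0.008, 0.009, 0, 0, -0.005, 1, 0, 0.002, 0, 0, 0, 0, 1, 0, 0.002, 0, 0, 0, 0, 1])

```text
clock: 18.38
eef_pos: [0.4879, 0.1782, 0.4368]
tool_rot: [-0.49, 0.513, 0.488, 0.509]
ft_force: [-0.1, -0.2, -0.4]
grip_width: -0.0002
```

Emit:
arm_command(moves=[0, 0.002, 0, 0, 0, 0, 1, 0, 0.002, 0, 0, 0, 0, 1])

```text
clock: 18.55
eef_pos: [0.4845, 0.1769, 0.4375]
tool_rot: [-0.49, 0.512, 0.486, 0.511]
ft_force: [9.5, 2.9, -4.2]
grip_width: 0.0003
```

Emit:
arm_command(moves=[0, 0.0015, 0, 0, 0, 0, 1])

```text
clock: 18.63
eef_pos: [0.484, 0.1762, 0.4379]
tool_rot: [-0.49, 0.511, 0.485, 0.513]
ft_force: [4.1, 1.7, -4.3]
grip_width: 0.0003
```

Emit:
arm_command(moves=[0, 0.0015, 0, 0, 0, 0, 1])

```text
clock: 18.72
eef_pos: [0.4834, 0.1755, 0.4382]
tool_rot: [-0.49, 0.51, 0.484, 0.515]
ft_force: [4.4, 2.5, -2.1]
grip_width: -0.0
```

```bash
python3 -c "
from h import *
goto(-0.09,.172,.263)"
```

```text
t 18.7167 box [-0.0976  0.1663] tip z 0.2652 F [ 4.44  2.53 -2.14] w -4.714723310083384e-05
[[0.01, -0.999, 0.05], [-0.002, 0.05, 0.999], [-1.0, -0.011, -0.002]]
rv [-0.0048 -0.0018  0.0106] shift tool [ 0.0023 -0.0076  0.0057] rows rot 0.09414894417878551 in target frame [ 0.0022 -0.0076  0.0057]
```

Emit:
arm_command(moves=[0, -0.02, 0, 0, 0, 0, 1, -0.035, -0.015, 0, -0.005, 0, 0.01, 1, 0, -0.01, -0.035, 0, 0, 0, 1, 0, -0.01, -0.037, 0, 0, 0, 1, 0, -0.01, -0.037, 0, 0, 0, 1, 0, -0.005, -0.038, 0, 0, 0, 1, 0, 0, -0.039, 0, 0, 0, 1, 0, 0, -0.039, 0, 0, 0, 1, 0, 0, -0.039, 0, 0, 0, 1, 0, 0, -0.039, 0, 0, 0, 1, 0, 0, -0.039, 0, 0, 0, 1, 0, 0, 0, 0, 0, 0, 1])

```text
clock: 19.72
eef_pos: [0.5325, -0.1935, 0.4756]
tool_rot: [-0.485, 0.518, 0.488, 0.508]
ft_force: [0.5, 0.5, -0.1]
grip_width: 0.0
```

```bash
python3 -c "
from h import *
goto(-0.029,-.246,.30)
T=pose(bot.get_obs())
cv2.imwrite('pics/s_wrist.png',bot.camera('wrist')[:,:,::-1])
for a in (-.15,-.09,-.03): print('tab',a,proj('wrist',[[*W(-.0965+.07*np.cos(a),-.21+.07*np.sin(a)),.285]],T))
"
```

```text
t 19.7167 box [-0.0318 -0.2001] tip z 0.3026 F [ 0.51  0.47 -0.06] w 1.3778703282839355e-05
[[-0.013, -0.999, 0.052], [-0.007, 0.052, 0.999], [-1.0, 0.012, -0.007]]
rv [-0.0068 -0.0073 -0.0124] shift tool [ 0.0029 -0.0031 -0.0459] rows rot 0.1274504973494087 in target frame [ 0.0026 -0.0028 -0.0459]
tab -0.15 [[226.55180792 234.81602751]]
tab -0.09 [[232.99841386 235.5100782 ]]
tab -0.03 [[239.46443712 235.84659248]]
```

View pics/s_wrist.png

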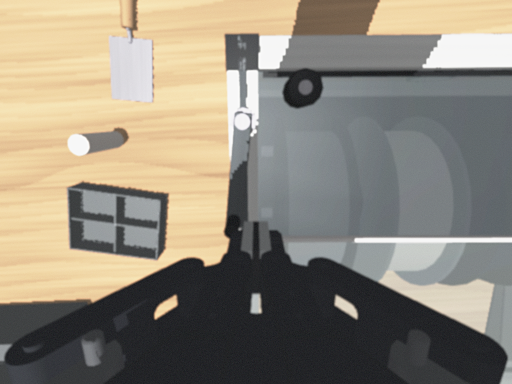

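Emit:
arm_command(moves=[0, -0.003, -0.036, -0.007, -0.007, -0.012, 1, 0, 0, -0.014, 0, 0, 0, 1, 0, 0, 0, 0, 0, 0, 1])

```text
clock: 20.02
eef_pos: [0.5316, -0.2427, 0.4758]
tool_rot: [-0.487, 0.511, 0.491, 0.512]
ft_force: [0.2, -0.0, 0.7]
grip_width: -0.0004
```

```bash
python3 -c "
from h import *
goto(-0.029,-.246,.268)
T=pose(bot.get_obs())
cv2.imwrite('pics/t_wrist.png',bot.camera('wrist')[:,:,::-1])
"
```

```text
t 20.0167 box [-0.0304 -0.2492] tip z 0.3028 F [ 0.18 -0.04  0.68] w -0.0003511555061985715
[[-0.003, -0.999, 0.045], [0.005, 0.045, 0.999], [-1.0, 0.003, 0.005]]
rv [ 0.0006  0.005  -0.0027] shift tool [ 0.0348 -0.0015  0.003 ] rows rot 0.04568360090967004 in target frame [ 0.0348 -0.0014  0.0032]
```

View pics/t_wrist.png

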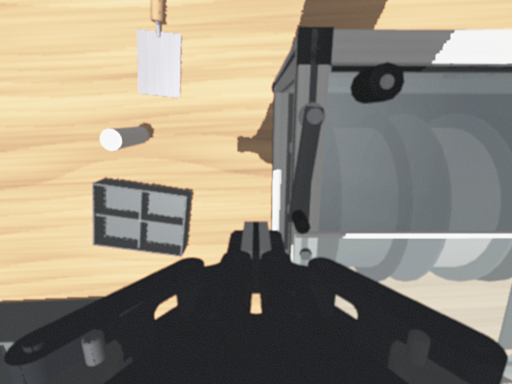

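Emit:
arm_command(moves=[0.03, -0.001, 0, 0, 0.005, -0.003, 1, 0.004, 0, 0, 0, 0, 0, 1, 0, 0, 0.006, 0, 0, 0, 1, 0, 0, 0.006, 0, 0, 0, 1])

```text
clock: 20.4
eef_pos: [0.5325, -0.2252, 0.4419]
tool_rot: [-0.488, 0.51, 0.49, 0.511]
ft_force: [0.8, -1.0, -1.7]
grip_width: 0.0001
```

Emit:
arm_command(moves=[0, 0, 0.006, 0, 0, 0, 1, 0, 0, 0.006, 0, 0, 0, 1, 0, 0, 0.006, 0, 0, 0, 1])

```text
clock: 20.65
eef_pos: [0.5339, -0.2033, 0.4451]
tool_rot: [-0.49, 0.509, 0.49, 0.51]
ft_force: [-1.3, -1.3, -0.8]
grip_width: 0.0
```

```bash
python3 -c "
from h import *
goto(-0.029,-.246,.268)
T=pose(bot.get_obs())
cv2.imwrite('pics/u_wrist.png',bot.camera('wrist')[:,:,::-1])
"
```

```text
t 20.65 box [-0.0299 -0.2098] tip z 0.2721 F [-1.33 -1.29 -0.76] w 3.778954844481922e-05
[[0.001, -0.999, 0.039], [-0.0, 0.039, 0.999], [-1.0, -0.001, -0.0]]
rv [ 0.0065 -0.0001  0.0011] shift tool [ 0.0041 -0.0006 -0.0362] rows rot 0.052876133083205296 in target frame [ 0.0041 -0.0009 -0.0362]
```

View pics/u_wrist.png

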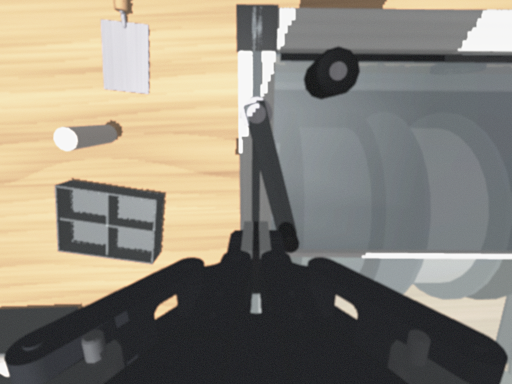

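Emit:
arm_command(moves=[0.003, 0.002, 0.005, 0, 0, 0, 1, 0, 0.002, 0.005, 0, 0, 0, 1, 0, 0.002, 0.005, 0, 0, 0, 1, 0, 0.003, 0.004, 0, 0, 0, 1, 0, 0.003, 0.004, 0, 0, 0, 1, 0, 0.003, 0.003, 0, 0, 0, 1])

```text
clock: 21.2
eef_pos: [0.5197, -0.1726, 0.4443]
tool_rot: [-0.493, 0.508, 0.489, 0.511]
ft_force: [1.1, -0.4, 0.5]
grip_width: -0.0002
```

```bash
python3 -c "
from h import *
goto(-0.029,-.246,.268)
T=pose(bot.get_obs())
cv2.imwrite('pics/v_wrist.png',bot.camera('wrist')[:,:,::-1])
"
```

```text
t 21.2 box [-0.0455 -0.1798] tip z 0.2713 F [ 1.06 -0.39  0.55] w -0.00019820732271898955
[[0.007, -0.999, 0.037], [-0.001, 0.037, 0.999], [-1.0, -0.007, -0.001]]
rv [ 0.0087 -0.0007  0.007 ] shift tool [ 0.0035 -0.0159 -0.0664] rows rot 0.08948277659259112 in target frame [ 0.0033 -0.0165 -0.0662]
```

View pics/v_wrist.png

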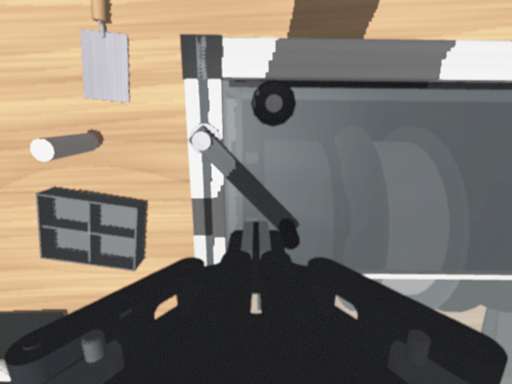

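Emit:
arm_command(moves=[0, -0.003, -0.01, 0, 0, 0, 1, 0, -0.02, 0, 0, 0, 0, 1, 0, -0.002, 0.012, 0, 0, 0.007, 1, 0, 0, 0.02, 0, 0, 0, 1, 0, 0, 0.0, 0, 0, 0, 1])

```text
clock: 21.67
eef_pos: [0.5455, -0.1526, 0.4448]
tool_rot: [-0.489, 0.51, 0.491, 0.51]
ft_force: [-0.2, -0.5, -0.4]
grip_width: 0.0004
```

```bash
python3 -c "
from h import *
goto(-0.027,-.157,.268)
T=pose(bot.get_obs())
cv2.imwrite('pics/w_wrist.png',bot.camera('wrist')[:,:,::-1])
"
```

```text
t 21.6667 box [-0.0206 -0.1586] tip z 0.2718 F [-0.16 -0.53 -0.41] w 0.0003959517887510528
[[-0.001, -0.999, 0.04], [0.001, 0.04, 0.999], [-1.0, 0.001, 0.001]]
rv [ 0.0061  0.0012 -0.0011] shift tool [0.0038 0.0063 0.0016] rows rot 0.05072451091979018 in target frame [0.0038 0.0064 0.0016]
```

View pics/w_wrist.png

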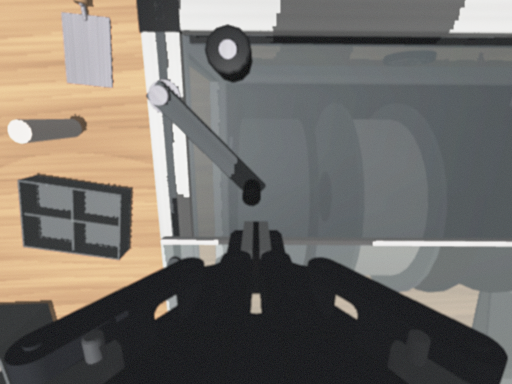

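Emit:
arm_command(moves=[0.004, 0.006, 0.003, 0.006, 0, 0, 1, 0, 0.006, 0.003, 0, 0, 0, 1, 0, 0.006, 0.003, 0, 0, 0, 1, 0, 0.006, 0.003, 0, 0, 0, 1, 0, 0.006, 0.003, 0, 0, 0, 1, 0, 0.006, 0.002, 0, 0, 0, 1])

```text
clock: 22.22
eef_pos: [0.5122, -0.1344, 0.4409]
tool_rot: [-0.489, 0.506, 0.488, 0.516]
ft_force: [2.3, 1.7, -0.5]
grip_width: -0.0003
```

```bash
python3 -c "
from h import *
goto(-0.083,-.138,.268)
T=pose(bot.get_obs())
cv2.imwrite('pics/x_wrist.png',bot.camera('wrist')[:,:,::-1])
"
```

```text
t 22.2167 box [-0.0548 -0.1419] tip z 0.2679 F [ 2.33  1.74 -0.5 ] w -0.00033277573355287957
[[0.011, -0.999, 0.045], [0.008, 0.045, 0.999], [-1.0, -0.011, 0.008]]
rv [0.0009 0.0084 0.0106] shift tool [-0.0004  0.0282  0.004 ] rows rot 0.10843959134013094 in target frame [-0.0001  0.0282  0.0039]
```

View pics/x_wrist.png

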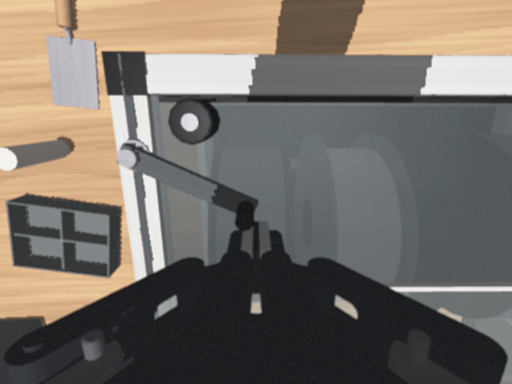

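Emit:
arm_command(moves=[0, 0.005, 0.001, 0, 0, 0, 1, 0, 0.005, 0, 0, 0, 0, 1, 0, 0.005, 0, 0, 0, 0, 1, 0, 0.004, 0, 0, 0, 0, 1])

```text
clock: 22.6
eef_pos: [0.49, -0.1329, 0.4418]
tool_rot: [-0.49, 0.507, 0.487, 0.515]
ft_force: [1.1, 0.7, -0.0]
grip_width: 0.0001
```

Emit:
arm_command(moves=[0, 0.003, 0, 0, 0, 0, 1, 0, 0.003, 0, 0, 0, 0, 1])

```text
clock: 22.77
eef_pos: [0.4827, -0.1331, 0.442]
tool_rot: [-0.489, 0.508, 0.487, 0.515]
ft_force: [1.0, 1.3, -0.1]
grip_width: 0.0001
```

```bash
python3 -c "
from h import *
goto(-0.083,-.138,.268)
T=pose(bot.get_obs())
cv2.imwrite('pics/y_wrist.png',bot.camera('wrist')[:,:,::-1])
"
```

```text
t 22.7667 box [-0.0843 -0.142 ] tip z 0.269 F [ 1.04  1.28 -0.1 ] w 7.894810805402474e-05
[[0.01, -0.999, 0.046], [0.005, 0.046, 0.999], [-1.0, -0.01, 0.006]]
rv [-0.0008  0.0058  0.0099] shift tool [ 0.001  -0.0012  0.004 ] rows rot 0.09211180254541759 in target frame [ 0.001  -0.0013  0.004 ]
```

View pics/y_wrist.png

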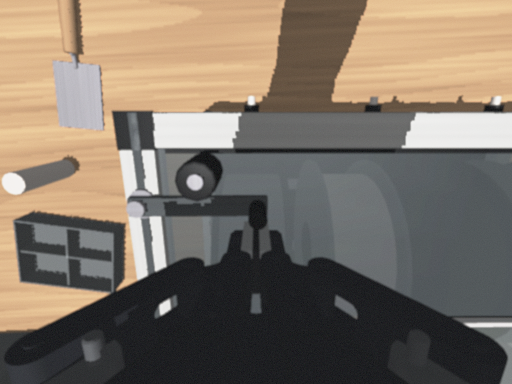

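Emit:
arm_command(moves=[0, 0.002, 0, 0, 0, 0, 1])

```text
clock: 22.9
eef_pos: [0.4804, -0.1331, 0.4421]
tool_rot: [-0.49, 0.507, 0.487, 0.516]
ft_force: [10.1, 1.1, -1.5]
grip_width: 0.0001
```

Emit:
arm_command(moves=[0, 0.002, 0, 0, 0, 0, 1])

```text
clock: 22.98
eef_pos: [0.4797, -0.1332, 0.4424]
tool_rot: [-0.491, 0.506, 0.486, 0.517]
ft_force: [9.4, 1.6, -5.3]
grip_width: 0.0005
```

Emit:
arm_command(moves=[0, 0.002, 0, 0, 0, 0, 1])

```text
clock: 23.07
eef_pos: [0.479, -0.1332, 0.4423]
tool_rot: [-0.492, 0.505, 0.485, 0.518]
ft_force: [5.9, 0.3, -3.6]
grip_width: -0.0004
```

Catch is against its stop. Back off, lift away, and check.

Emit:
arm_command(moves=[0, -0.015, 0, 0, 0, 0, 1, 0, -0.012, 0, 0, 0, 0.012, 1, 0, 0, 0, 0, 0, 0, 1])

```text
clock: 23.32
eef_pos: [0.506, -0.135, 0.4429]
tool_rot: [-0.489, 0.509, 0.487, 0.515]
ft_force: [0.7, -0.5, -0.3]
grip_width: 0.0002
```

```bash
python3 -c "
from h import *
st()
T=pose(bot.get_obs())
cv2.imwrite('pics/z_wrist.png',bot.camera('wrist')[:,:,::-1])
for v in (1.8,1.92,1.95): print(v,proj('wrist',[[*W(-.0965+.07*np.cos(v-.35),-.21+.07*np.sin(v-.35)),.285],[*W(-.116,-.172),.2785]],T))
crop('pics/z_wrist.png','pics/z2.png',90,80,290,230,4)
"
```

```text
t 23.3167 box [-0.0609 -0.1428] tip z 0.2699 F [ 0.73 -0.47 -0.28] w 0.0002048472299829907
[[0.008, -0.999, 0.047], [0.004, 0.047, 0.999], [-1.0, -0.007, 0.005]]
1.8 [[259.05051254 197.93967605]
 [194.51474024 139.62270216]]
1.92 [[260.1341178  181.50385829]
 [194.51474024 139.62270216]]
1.95 [[260.08587724 177.29509225]
 [194.51474024 139.62270216]]
```

View pics/z2.png

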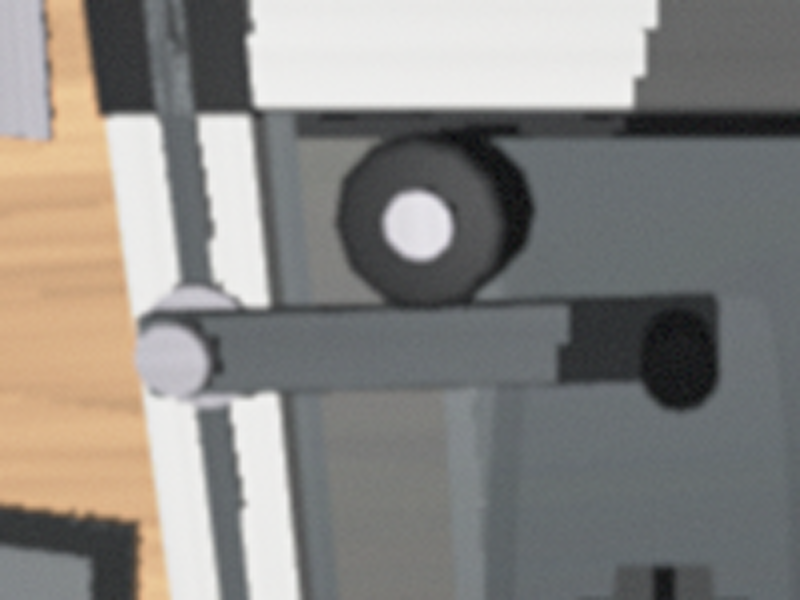

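Emit:
arm_command(moves=[-0.035, 0, 0, 0, 0, 0, 1, -0.035, 0, 0.02, 0, 0, 0, 1, -0.035, 0, 0.038, 0, 0, 0, 1, -0.02, 0, 0.038, 0, 0, 0, 1, 0, 0, 0.038, 0, 0, 0, 1, 0, 0, 0.01, 0, 0, 0, 1, 0, 0, 0, 0, 0, 0, 1])

```text
clock: 23.95
eef_pos: [0.5065, 0.0046, 0.5623]
tool_rot: [-0.481, 0.515, 0.491, 0.512]
ft_force: [-0.1, 0.1, 0.0]
grip_width: 0.0002
```

```bash
python3 -c "
from h import *
st()
T=pose(bot.get_obs())
cv2.imwrite('pics/za.png',bot.camera('wrist')[:,:,::-1])
cv2.imwrite('pics/zs.png',bot.camera('scene')[:,:,::-1])
for y in (-.19,.19): print(proj('wrist',[[*W(-.130,y),.255],[*W(-.13,y),.2465]],T))
for y in (-.172,.172): print(proj('wrist',[[*W(-.116,y),.2785],[*W(-.114,y),.2785]],T))
crop('pics/za.png','pics/za2.png',0,90,512,230,1.56)
"
```

```text
t 23.95 box [-0.0668 -0.0033] tip z 0.3893 F [-0.06  0.13  0.  ] w 0.0001800138302295808
[[-0.012, -0.998, 0.055], [0.008, 0.055, 0.998], [-1.0, 0.013, 0.007]]
[[ 66.67651381 125.8259202 ]
 [ 72.23666659 125.62375591]]
[[444.51970684 122.02639976]
 [438.87150383 121.93789798]]
[[ 71.86566592 141.70381754]
 [ 72.26100464 143.87446591]]
[[440.16231183 137.89598054]
 [439.80878677 140.0601595 ]]
```

View pics/za.png

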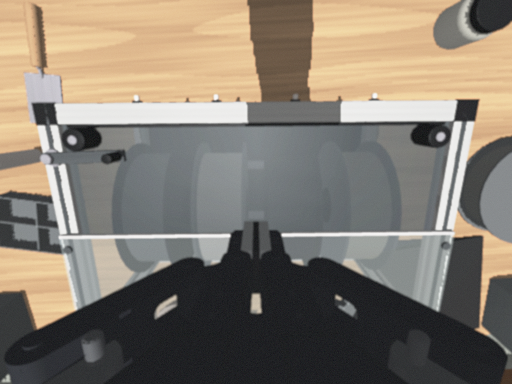

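View pics/zs.png

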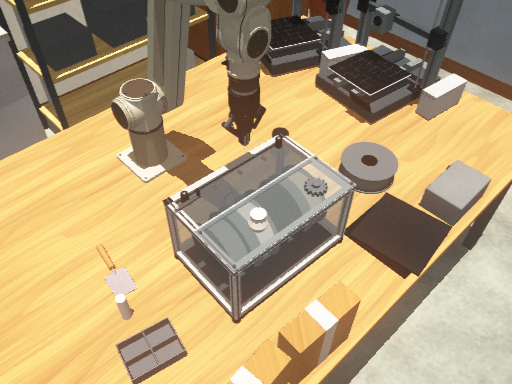

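```bash
python3 -c "
from h import *
print(bot.job_done())"
```

```text
the job is handed in; nothing more can be done
None
```

The lid is home against the front rail at both ends, and the catch is across behind the right-hand knob. I handed the job in at about 24 s of the 64 s allowed.

**Lid:** I worked it forward by pushing the two knobs in turn with the shut fingertips, changing ends when one wedged at about 6–10 N. The last push at each end met a hard stop. Seen from above, both knobs are within about 1 mm of their home distance from the rail.

**Catch:** I swung it by its tab until it met its stop at about 10 N, and the picture agrees with about 1.95 rad. The lid had not moved when I looked afterwards.

**Last checks:** The gripper is clear of everything, with the force reading near zero. In the scene view the bystanders look to be where they were.

**Points that did not go smoothly:**
- **Force peaks on the knobs:** the readings reached 12.5 N along the push, about 15 N with the vertical part included, when I corrected the tool's tilt while touching the right knob. A later push on the same knob reached 11.7 N, about 13 N in all. The knobs snap at 15 N, and both are still standing.
- **Dark strip along the lid's front edge:** it looked at first like a gap of 2–3 mm. The knob positions and the hard stops say it is trim on the lid, not a gap.
- **Half-turn of the wrist:** the last joint ran into its limit on the first crossing to the left, so I turned the tool half round. That cost about 2 s.

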